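# Count out bead pairs and hang the glaze tags

### The job

Get this bead-glazing batch ready: put the four loose beads from the dark block into the counting board so that every lane has at least two beads, then lift the board by its black knob until a pair has dropped into each of the three pockets, and tip it back down to rest so that the spare beads run back into the channel. Hang each glaze tag that is there by its eye on the peg of its own colour, to show which glazes the batch gets. Keep every bead on the board and leave the other things on the table where they are.

Things in the scene. Friction and masses are not known exactly. Their poses are not given: they have to be found in the camera images.
- bead1: ceramic bead, 22 mm diameter, 13 g, rolls freely; origin at its centre; colour does not matter; starts in the channel of the counting board
- bead2: ceramic bead, 22 mm diameter, 13 g, rolls freely; origin at its centre; colour does not matter; starts in the channel of the counting board, or is absent
- bead3: ceramic bead, 22 mm diameter, 13 g, rolls freely; origin at its centre; colour does not matter; starts in the channel of the counting board
- bead4: ceramic bead, 22 mm diameter, 13 g, rolls freely; origin at its centre; colour does not matter; starts in the channel of the counting board, or is absent
- bead5: ceramic bead, 22 mm diameter, 13 g, rolls freely; origin at its centre; colour does not matter; starts in the channel of the counting board
- bead6: ceramic bead, 22 mm diameter, 13 g, rolls freely; origin at its centre; colour does not matter; starts in the channel of the counting board, or is absent
- bead7: ceramic bead, 22 mm diameter, 13 g, rolls freely; origin at its centre; colour does not matter; starts on the fixed dark wooden block (190 x 44 mm, 16 mm high) with three others, beads 7 to 10 in a row 46 mm apart along its length; centre 24.5 mm above the table, lowest 2.5 mm sunk in a dimple
- bead8: ceramic bead, 22 mm diameter, 13 g, rolls freely; origin at its centre; colour does not matter; starts on the fixed dark wooden block (190 x 44 mm, 16 mm high) with three others, beads 7 to 10 in a row 46 mm apart along its length; centre 24.5 mm above the table, lowest 2.5 mm sunk in a dimple
- bead9: ceramic bead, 22 mm diameter, 13 g, rolls freely; origin at its centre; colour does not matter; starts on the fixed dark wooden block (190 x 44 mm, 16 mm high) with three others, beads 7 to 10 in a row 46 mm apart along its length; centre 24.5 mm above the table, lowest 2.5 mm sunk in a dimple
- bead10: ceramic bead, 22 mm diameter, 13 g, rolls freely; origin at its centre; colour does not matter; starts on the fixed dark wooden block (190 x 44 mm, 16 mm high) with three others, beads 7 to 10 in a row 46 mm apart along its length; centre 24.5 mm above the table, lowest 2.5 mm sunk in a dimple
- board (a joint): tilt of the hinged board, rad: 0 at rest (0.16 down to the channel), to 0.75 at its stop as the channel end is lifted by the black ball knob (28 mm diameter, on a 10 mm post; centre at x -107, y 0, z 52 mm in the board's frame). Stays where left (stiff hinge, 2 to 3 N at the knob): bring it back down. Pinched along the hinge axis, the knob turns between the fingers as the board tilts
- board_mid (a point): middle of the counting board, on its hinge axis, 80 mm above the table; frame tilts with the board: x along the lanes from channel (-) to pockets (+), y hinge axis, z = 0 the lanes' surface. Inside: x = -85 to 85 mm. Channel: x = -85 to 5; at rest a bead put down at x = 5 rolls back into it. Three lanes 28 mm wide at y = 33, 0, -33 mm, parted by blue ribs 5 mm thick, 12 high; end walls 20 high
- seat1 (a point): where the centre of the far bead lies when the pocket of lane 1 is full (72.5, 33, 0 mm in the board's frame). The pocket is the far end of the lane, x = 38 to 85 mm, 11 mm deep, and takes exactly two beads in a file, the near one at about x = 50 mm
- seat2 (a point): where the centre of the far bead lies when the pocket of lane 2 is full (72.5, 0, 0 mm in the board's frame). The pocket is the far end of the lane, x = 38 to 85 mm, 11 mm deep, and takes exactly two beads in a file, the near one at about x = 50 mm
- seat3 (a point): where the centre of the far bead lies when the pocket of lane 3 is full (72.5, -33, 0 mm in the board's frame). The pocket is the far end of the lane, x = 38 to 85 mm, 11 mm deep, and takes exactly two beads in a file, the near one at about x = 50 mm
- tag_blue: blue glaze tag lying flat, about 45 g, may be absent; origin at the centre of its round steel wire eye (about 31 mm inside, 46 mm outside diameter, 6 mm wire). Its plate, 64 x 26 x 6 mm (x, y, z), is centred 55 mm from the eye towards -x, so x points from plate to eye; both are 6 mm thick, origin at mid-thickness
- tag_green: green glaze tag lying flat, about 45 g, may be absent; origin at the centre of its round steel wire eye (about 31 mm inside, 46 mm outside diameter, 6 mm wire). Its plate, 64 x 26 x 6 mm (x, y, z), is centred 55 mm from the eye towards -x, so x points from plate to eye; both are 6 mm thick, origin at mid-thickness
- tag_yellow: yellow glaze tag lying flat, about 45 g, may be absent; origin at the centre of its round steel wire eye (about 31 mm inside, 46 mm outside diameter, 6 mm wire). Its plate, 64 x 26 x 6 mm (x, y, z), is centred 55 mm from the eye towards -x, so x points from plate to eye; both are 6 mm thick, origin at mid-thickness
- peg_blue (a point): middle of the peg with the blue collar and colour patch above it; 7 mm thick, 50 mm long, rising at 45 degrees from the rack's upright face. In its frame (z up) it runs along (-1, 0, 1) from the root (17.5 mm in +x, 17.5 lower, 150 above the table) to the tip (17.5 mm in -x, 17.5 higher). Pegs are 80 mm apart along y; rack rail 260 mm wide, 120 to 175 mm high, on their +x side
- peg_green (a point): middle of the peg with the green collar and colour patch above it; 7 mm thick, 50 mm long, rising at 45 degrees from the rack's upright face. In its frame (z up) it runs along (-1, 0, 1) from the root (17.5 mm in +x, 17.5 lower, 150 above the table) to the tip (17.5 mm in -x, 17.5 higher). Pegs are 80 mm apart along y; rack rail 260 mm wide, 120 to 175 mm high, on their +x side
- peg_yellow (a point): middle of the peg with the yellow collar and colour patch above it; 7 mm thick, 50 mm long, rising at 45 degrees from the rack's upright face. In its frame (z up) it runs along (-1, 0, 1) from the root (17.5 mm in +x, 17.5 lower, 150 above the table) to the tip (17.5 mm in -x, 17.5 higher). Pegs are 80 mm apart along y; rack rail 260 mm wide, 120 to 175 mm high, on their +x side
- stamp: wooden stamp, upright cylinder 32 mm diameter, 34 mm high; bystander, leave alone
- modelling_tool: blue plastic modelling tool, 160 mm long; bystander, leave alone
- glaze_pot: small amber glaze pot, 44 mm wide, 36 mm high; bystander, leave alone

How it is judged:
On the way, in this order (a step that is already met when the one before it is completed fails the run):
1. all four loose beads are on the counting board while it is at rest (value of joint board below 0.03 rad and distance between each of bead7, bead8, bead9, bead10 and board_mid below 0.095 m and height (world z) of each of bead7, bead8, bead9, bead10 above 0.06 m and z of each of bead7, bead8, bead9, bead10 in the frame of board_mid below 0.018 m and linear speed of each of bead7, bead8, bead9, bead10 below 0.1 m/s), for 0.2 s.
2. the board is lifted and each of the three pockets holds two beads (value of joint board above 0.3 rad and distance between any of bead1, bead2, bead3, bead4, bead5, bead6, bead7, bead8, bead9, bead10 and seat1 below 0.009 m and (distance between bead1 and seat1 between 0.015 and 0.03 m or distance between bead2 and seat1 between 0.015 and 0.03 m or distance between bead3 and seat1 between 0.015 and 0.03 m or distance between bead4 and seat1 between 0.015 and 0.03 m or distance between bead5 and seat1 between 0.015 and 0.03 m or distance between bead6 and seat1 between 0.015 and 0.03 m or distance between bead7 and seat1 between 0.015 and 0.03 m or distance between bead8 and seat1 between 0.015 and 0.03 m or distance between bead9 and seat1 between 0.015 and 0.03 m or distance between bead10 and seat1 between 0.015 and 0.03 m) and distance between any of bead1, bead2, bead3, bead4, bead5, bead6, bead7, bead8, bead9, bead10 and seat2 below 0.009 m and (distance between bead1 and seat2 between 0.015 and 0.03 m or distance between bead2 and seat2 between 0.015 and 0.03 m or distance between bead3 and seat2 between 0.015 and 0.03 m or distance between bead4 and seat2 between 0.015 and 0.03 m or distance between bead5 and seat2 between 0.015 and 0.03 m or distance between bead6 and seat2 between 0.015 and 0.03 m or distance between bead7 and seat2 between 0.015 and 0.03 m or distance between bead8 and seat2 between 0.015 and 0.03 m or distance between bead9 and seat2 between 0.015 and 0.03 m or distance between bead10 and seat2 between 0.015 and 0.03 m) and distance between any of bead1, bead2, bead3, bead4, bead5, bead6, bead7, bead8, bead9, bead10 and seat3 below 0.009 m and (distance between bead1 and seat3 between 0.015 and 0.03 m or distance between bead2 and seat3 between 0.015 and 0.03 m or distance between bead3 and seat3 between 0.015 and 0.03 m or distance between bead4 and seat3 between 0.015 and 0.03 m or distance between bead5 and seat3 between 0.015 and 0.03 m or distance between bead6 and seat3 between 0.015 and 0.03 m or distance between bead7 and seat3 between 0.015 and 0.03 m or distance between bead8 and seat3 between 0.015 and 0.03 m or distance between bead9 and seat3 between 0.015 and 0.03 m or distance between bead10 and seat3 between 0.015 and 0.03 m)), for 0.2 s.
3. the board is back at rest, the pockets still full and the spare beads in the channel (value of joint board below 0.03 rad and distance between any of bead1, bead2, bead3, bead4, bead5, bead6, bead7, bead8, bead9, bead10 and seat1 below 0.009 m and (distance between bead1 and seat1 between 0.015 and 0.03 m or distance between bead2 and seat1 between 0.015 and 0.03 m or distance between bead3 and seat1 between 0.015 and 0.03 m or distance between bead4 and seat1 between 0.015 and 0.03 m or distance between bead5 and seat1 between 0.015 and 0.03 m or distance between bead6 and seat1 between 0.015 and 0.03 m or distance between bead7 and seat1 between 0.015 and 0.03 m or distance between bead8 and seat1 between 0.015 and 0.03 m or distance between bead9 and seat1 between 0.015 and 0.03 m or distance between bead10 and seat1 between 0.015 and 0.03 m) and distance between any of bead1, bead2, bead3, bead4, bead5, bead6, bead7, bead8, bead9, bead10 and seat2 below 0.009 m and (distance between bead1 and seat2 between 0.015 and 0.03 m or distance between bead2 and seat2 between 0.015 and 0.03 m or distance between bead3 and seat2 between 0.015 and 0.03 m or distance between bead4 and seat2 between 0.015 and 0.03 m or distance between bead5 and seat2 between 0.015 and 0.03 m or distance between bead6 and seat2 between 0.015 and 0.03 m or distance between bead7 and seat2 between 0.015 and 0.03 m or distance between bead8 and seat2 between 0.015 and 0.03 m or distance between bead9 and seat2 between 0.015 and 0.03 m or distance between bead10 and seat2 between 0.015 and 0.03 m) and distance between any of bead1, bead2, bead3, bead4, bead5, bead6, bead7, bead8, bead9, bead10 and seat3 below 0.009 m and (distance between bead1 and seat3 between 0.015 and 0.03 m or distance between bead2 and seat3 between 0.015 and 0.03 m or distance between bead3 and seat3 between 0.015 and 0.03 m or distance between bead4 and seat3 between 0.015 and 0.03 m or distance between bead5 and seat3 between 0.015 and 0.03 m or distance between bead6 and seat3 between 0.015 and 0.03 m or distance between bead7 and seat3 between 0.015 and 0.03 m or distance between bead8 and seat3 between 0.015 and 0.03 m or distance between bead9 and seat3 between 0.015 and 0.03 m or distance between bead10 and seat3 between 0.015 and 0.03 m) and distance between each of bead1, bead2, bead3, bead4, bead5, bead6, bead7, bead8, bead9, bead10 and board_mid below 0.095 m and height (world z) of each of bead1, bead2, bead3, bead4, bead5, bead6, bead7, bead8, bead9, bead10 above 0.06 m and z of each of bead1, bead2, bead3, bead4, bead5, bead6, bead7, bead8, bead9, bead10 in the frame of board_mid below 0.018 m and (x of bead1 in the frame of board_mid below 0.01 m or z of bead1 in the frame of board_mid below 0.006 m) and (x of bead2 in the frame of board_mid below 0.01 m or z of bead2 in the frame of board_mid below 0.006 m) and (x of bead3 in the frame of board_mid below 0.01 m or z of bead3 in the frame of board_mid below 0.006 m) and (x of bead4 in the frame of board_mid below 0.01 m or z of bead4 in the frame of board_mid below 0.006 m) and (x of bead5 in the frame of board_mid below 0.01 m or z of bead5 in the frame of board_mid below 0.006 m) and (x of bead6 in the frame of board_mid below 0.01 m or z of bead6 in the frame of board_mid below 0.006 m) and (x of bead7 in the frame of board_mid below 0.01 m or z of bead7 in the frame of board_mid below 0.006 m) and (x of bead8 in the frame of board_mid below 0.01 m or z of bead8 in the frame of board_mid below 0.006 m) and (x of bead9 in the frame of board_mid below 0.01 m or z of bead9 in the frame of board_mid below 0.006 m) and (x of bead10 in the frame of board_mid below 0.01 m or z of bead10 in the frame of board_mid below 0.006 m)), for 0.2 s.
At the end, for the whole second after the job is handed in: board at rest (below 0.03 rad), two beads down in each of the three pockets, every other bead at rest in the channel; every tag present hangs still, eye up (within 0.7 rad of vertical), on the peg of its colour, eye centre within 35 mm of the middle of the peg (all of step 3 and linear speed of each of bead1, bead2, bead3, bead4, bead5, bead6, bead7, bead8, bead9, bead10 below 0.05 m/s and distance between tag_blue and peg_blue below 0.035 m and angle between each of tag_blue, tag_green, tag_yellow's own x axis and vertical below 0.7 rad and linear speed of each of tag_blue, tag_green, tag_yellow below 0.03 m/s and distance between tag_green and peg_green below 0.035 m and distance between tag_yellow and peg_yellow below 0.035 m); the robot touches nothing.
It fails at once if another thing on the table is shifted by more than 30 mm (distance of any of stamp, modelling_tool, glaze_pot from where it was at the start of the episode above 0.03 m).
Of bead2, bead4, bead6 only 1 to 2 are there at a start; the rules pass over those that are not, and their reading is None.
Of tag_blue, tag_green, tag_yellow only 2 to 3 are there at a start; the rules pass over those that are not, and their reading is None.
At some moment in a run one of tag_blue, tag_green, tag_yellow may be knocked a few centimetres aside while the robot is not near it.
It also fails if it takes over 210 s, if anything falls off the work surface, if the arm or the gripper's body presses on something with over 40 N, if the wrist force passes 120 N, or if a joint passes its speed limit or range.

### The arm

A 6-joint arm with a two-finger parallel gripper is mounted at the origin on the work surface. World frame = base frame: x ahead of the robot, y to its left, z up, the work surface at z = 0. Lengths are in m, angles in rad, forces in N, time in s.
With the tool pointing down it reaches from about 0.2 to 0.875 m from the base axis. Payload 3.4 kg.
Tool frame: the origin (TCP) lies at the very end of the fingers, on their centre line; the grasp point (between the pads) lies 19 mm behind it (robot.grip_point_offset is the y of the grasp point in the tool frame, in m); y points along the fingers, z is the direction in which the jaws open and shut, and the axes are right-handed (so a half turn about y gives the same grasp; the last joint's range is limited). The gripper opens to 94 mm and grips with 3 to 60 N. Pads are 16 mm wide; open, the fingers measure 119 mm over their backs; the gripper's body (75 mm by 177 mm) begins 78 mm behind the grasp point.
Start: joints at [1.055, 0.276, 1.505, -0, 1.361, -0.121], TCP at [0.221, 0.531, 0.205] pointing down, gripper open.
Joint ranges: [-2.89, 2.89], [-0.75, 2.08], [0.22, 2.7], [-1.18, 4.32], [0.11, 2.71], [-2.7, 2.7]. Speed limits (rad/s): [2.57, 2.57, 3.14, 3.14, 3.14, 3.14].

### API

Orientations are given as a unit quaternion [x, y, z, w].
In Python, from rig import robot gives the robot as it stands.
- The arm moves only by the tool move_arm, never from a script. Its argument "steps" is a list of rows, each a list of 7 numbers: the shift along the tool's x, y, z in mm, then the turn, a rotation vector about the tool's x, y, z in degrees, then the finger opening in mm, from 0 to 94. A call has exactly 5 rows; each row is the pose to reach, as a shift and turn from the pose commanded when the call began, along the tool's axes at that moment; what a row does not reach only later rows make up. A row lasts 1/8 s, in which the tool goes at most 62.5 mm and 10.7 degrees, less where a joint would pass 70% of its speed; a pose out of reach is approached as far as the arm can. A call with a gripper value outside its range is refused whole. The fingers move at their own pace and stop on an object; the grip force is fixed at half the most. Time passes only in rows, so rows that repeat a pose let the fingers close, or fill a call up. It gives the time, the measured TCP pose, the force and the opening at its end, in the units of the state.
- robot.observe(): the state, without advancing time (a new reading comes with each control period).
- robot.grab_frame(name): name is "side" or "top" or "wrist"; returns the picture (400x640x3 uint8, red, green, blue); there is no depth.
- robot.camera_info(name): a dict with "fx", "fy", "cx", "cy" (pixels), "cam_to_world" (4x4, takes a point from camera to world coordinates). Camera axes: x right, y down, z forward; pixel columns grow to the right and rows downward; lengths in m; the calibration is good to about 2 mm. A picture is of the moment at which its call begins: read the wrist's pose just before it. camera_info takes no time and is no camera call; for the wrist camera it gives the pose at the moment of the call.
- robot.hand_in(): hands the job in, once; it reports no verdict.
The state is a dict: "time": time; "q": joint angles; "dq": joint speeds; "effort": joint torques, N m; "tool_pos": TCP position; "tcp_rot": TCP orientation; "contact_force": force on the tool from outside, world axes, zero at the start; "moment": the same for the moment, N m; "grip_width": finger opening in m.
Only numpy, scipy, OpenCV 4.12 (cv2) and the standard library are available. Lean on these libraries where they do the work, as an engineer would, in place of code of your own. Each camera call takes 0.05 s, during which the arm holds its last target. There are 200 camera calls.

## Working session

There is one attempt and no reset: what is moved stays moved. The work goes in short steps, Python scripts to look and compute and a tool call to move; the robot and the scene stay as the last step left them, time stands still between calls to the robot, and variables do not carry over. Pictures are saved under pics/ and viewed, about 12 in all and at most 16, crops included, and the job is handed in when it is done.

Besides the shell and the picture viewer there is one more tool, called after "Call:" as name([rows], argument=value, ...), one row to a line, values as JSON. move_arm: Moves the arm, as the interface text tells. Its arguments: {"type":"object","properties":{"steps":{"type":"array","items":{"type":"array","items":{"type":"number"}}}},"required":["steps"]}

```bash
ls; mkdir -p pics
python3 - <<'E'
from rig import robot
import cv2,numpy as np
np.set_printoptions(precision=4,suppress=True)
print(robot.observe()); print(robot.grip_point_offset)
for n in ("top","side","wrist"):
    i=robot.camera_info(n); print(n,i['fx'],i['fy'],i['cx'],i['cy']); print(np.array(i['cam_to_world']))
for n in ("top","side"):
    cv2.imwrite(f"pics/{n}0.png",robot.grab_frame(n)[:,:,::-1])
E
```

```text
pics
{'time': 0.0, 'q': array([ 1.055 ,  0.2766,  1.5061,  0.    ,  1.3607, -0.121 ]), 'dq': array([-0.002 ,  0.0017, -0.0011, -0.0012,  0.0013, -0.0013]), 'effort': array([ -0.0006, -40.4584, -23.7231,   0.0699,   0.0345,  -0.0002]), 'tool_pos': array([0.2209, 0.5303, 0.2046]), 'tcp_rot': array([ 0.694 , -0.1389,  0.1385, -0.6928]), 'contact_force': array([0.3088, 0.708 , 0.01  ]), 'moment': array([-0.0035, -0.0092, -0.0117]), 'grip_width': 0.09384030169835487}
-0.0188
top 399.18967221946593 399.18967221946593 318.4693102909657 196.3017293856485
[[-0.0227 -0.9818  0.1888  0.3082]
 [-0.9997  0.0229 -0.0013 -0.0295]
 [-0.003  -0.1888 -0.982   1.2693]
 [ 0.      0.      0.      1.    ]]
side 407.1792157345852 407.1792157345852 323.9396776284957 198.93729061894183
[[ 0.8223 -0.4282  0.3747  0.1694]
 [-0.5689 -0.6329  0.5252 -0.5539]
 [ 0.0123 -0.645  -0.7641  0.8745]
 [ 0.      0.      0.      1.    ]]
wrist 323.0597499971716 323.0597499971716 318.7881068497843 197.44482573179695
[[ 0.3842  0.8847  0.2641  0.1426]
 [ 0.9232 -0.3673 -0.1127  0.5622]
 [-0.0027  0.2871 -0.9579  0.3845]
 [ 0.      0.      0.      1.    ]]
```

View pics/top0.png

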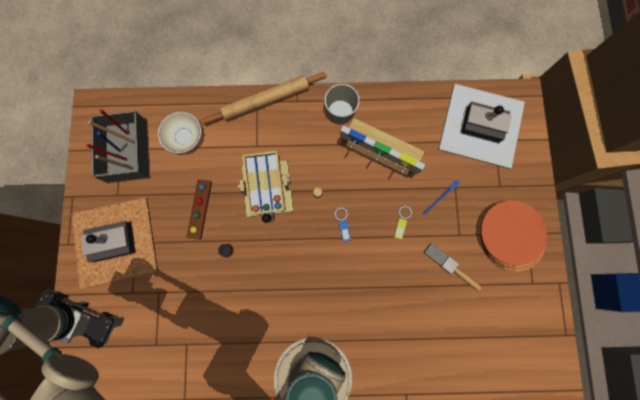

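View pics/side0.png

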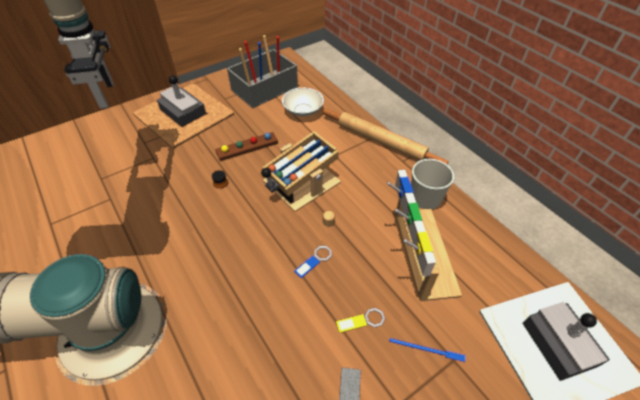

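Top view: two tags present (blue eye at (341,214), yellow eye at (405,212)), no green. Block beads are at (201,187), (199,201), (196,215), (193,230), and the board knob is near (267,218).

```bash
cat > h.py <<'E'
from rig import robot
import cv2,numpy as np
from scipy.spatial.transform import Rotation as R
np.set_printoptions(precision=4,suppress=True)
def px(n,u,v,z,info=None):
    i=info or robot.camera_info(n); T=np.array(i['cam_to_world'])
    d=T[:3,:3]@np.array([(u-i['cx'])/i['fx'],(v-i['cy'])/i['fy'],1]); o=T[:3,3]
    return o+d*(z-o[2])/d[2]
def tri(views):  # [(info,u,v)...] least squares ray intersection
    A=0;b=0
    for i,u,v in views:
        T=np.array(i['cam_to_world']); d=T[:3,:3]@np.array([(u-i['cx'])/i['fx'],(v-i['cy'])/i['fy'],1]); d/=np.linalg.norm(d)
        P=np.eye(3)-np.outer(d,d); A=A+P; b=b+P@T[:3,3]
    return np.linalg.solve(A,b)
def proj(n,p,info=None):
    i=info or robot.camera_info(n); T=np.linalg.inv(np.array(i['cam_to_world'])); c=T[:3,:3]@p+T[:3,3]
    return np.array([i['fx']*c[0]/c[2]+i['cx'],i['fy']*c[1]/c[2]+i['cy']])
def down(yaw): # tool y down, tool z horizontal at yaw
    z=np.array([np.cos(yaw),np.sin(yaw),0]); y=np.array([0,0,-1.]); return R.from_matrix(np.c_[np.cross(y,z),y,z])
def to(p,Rt=None,tcp=None):
    """shift (mm, tool axes) and rotvec (deg) from the present pose to TCP p, orientation Rt"""
    s=robot.observe(); R0=R.from_quat(s['tcp_rot']); Rt=Rt or R0
    print('shift mm',(R0.inv().apply(np.array(p)-s['tool_pos'])*1000).round(1),'rot deg',np.degrees((R0.inv()*Rt).as_rotvec()).round(1))
def snap(n,name,box=None,k=1):
    im=robot.grab_frame(n)[:,:,::-1]
    cv2.imwrite(f'pics/{name}_raw.png',im)
    if box: x0,y0,x1,y1=box; im=im[y0:y1,x0:x1]
    cv2.imwrite(f'pics/{name}.png',cv2.resize(im,None,fx=k,fy=k,interpolation=cv2.INTER_CUBIC))
def st():
    s=robot.observe(); m=R.from_quat(s['tcp_rot']).as_matrix(); print('t',s['time'],'pos',s['tool_pos'],'q',s['q'],'F',s['contact_force'],'g',s['grip_width']); print(m)
E
python3 - <<'E'
from h import *
st()
for n,u,v,z in [('blueb',201,187,.0245),('red',199,201,.0245),('green',196,215,.0245),('yel',193,230,.0245),('knob',267,218,.115),('board',265,183,.08),('teb',341,214,.003),('tpb',345,231,.003),('tey',405,212,.003),('tpy',401,229,.003),('stamp',318,192,.034),('patchb',346,131,.165),('patchy',416,166,.165)]: print(n,px('top',u,v,z))
w=robot.camera_info('wrist'); s=robot.observe(); R0=R.from_quat(s['tcp_rot']); T=np.array(w['cam_to_world'])
print(R0.inv().apply(T[:3,3]-s['tool_pos']),R0.inv().as_matrix()@T[:3,:3])
to([.37,.10,.30],down(np.radians(-90)));to([.37,.10,.30],down(np.radians(90)))
E
```

```text
t 0.1 pos [0.2209 0.5303 0.2047] q [ 1.055   0.2765  1.506  -0.      1.3607 -0.121 ] F [ 0.9034 -0.399  -0.7555] g 0.09384194324833144
[[ 0.9231 -0.0008  0.3846]
 [-0.3846 -0.0014  0.9231]
 [-0.0002 -1.     -0.0016]]
blueb [0.5865 0.3431 0.0245]
red [0.5412 0.348  0.0245]
green [0.4965 0.3559 0.0245]
yel [0.4493 0.3637 0.0245]
knob [0.4692 0.1205 0.115 ]
board [0.582  0.1313 0.08  ]
teb [ 0.4923 -0.102   0.003 ]
tpb [ 0.4375 -0.1128  0.003 ]
tey [ 0.494  -0.3071  0.003 ]
tpy [ 0.4397 -0.291   0.003 ]
stamp [ 0.5595 -0.0299  0.034 ]
patchb [ 0.712  -0.1154  0.165 ]
patchy [ 0.6021 -0.3115  0.165 ]
[-0.0845 -0.1799 -0.001 ] [[-0.0004  0.9578  0.2873]
 [ 0.0009 -0.2873  0.9578]
 [ 1.      0.0006 -0.0007]]
shift mm [ 303.1  -94.8 -340. ] rot deg [  0.  157.4   0.1]
shift mm [ 303.1  -94.8 -340. ] rot deg [  0.1 -22.6  -0. ]
```

Run:
```python
from h import *
to([.5,.24,.22],down(np.pi/2))
```

```text
shift mm [ 369.3  -15.1 -160.7] rot deg [  0.1 -22.6  -0. ]
```

Call:
move_arm([
  [50,-2,-22,0,-4,0,94],
  [100,-4,-44,0,-8,0,94],
  [150,-6,-66,0,-13,0,94],
  [200,-8,-88,0,-18,0,94],
  [230,-10,-100,0,-22.6,0,94],
])

```text
time: 0.72
tool_pos: [0.3962, 0.3479, 0.2152]
tcp_rot: [0.707, 0.0, -0.0, -0.707]
contact_force: [-0.3, -0.6, 0.6]
grip_width: 0.094
```

Run:
```python
from h import *
st();to([.5,.24,.22],down(np.pi/2))
```

```text
t 0.725 pos [0.3962 0.3479 0.2152] q [ 0.5889  0.1989  1.5862 -0.0005  1.3572 -0.9822] F [-0.2592 -0.5775  0.6069] g 0.09396670021516199
[[ 1.     -0.0003 -0.0005]
 [ 0.0005 -0.0008  1.    ]
 [-0.0003 -1.     -0.0008]]
shift mm [ 103.7   -4.8 -108. ] rot deg [ 0.  0. -0.]
```

Call:
move_arm([
  [35,-2,-36,0,0,0,94],
  [70,-4,-72,0,0,0,94],
  [104,-5,-108,0,0,0,94],
  [104,-5,-108,0,0,0,94],
  [104,-5,-108,0,0,0,94],
])

```text
time: 1.35
tool_pos: [0.4983, 0.2421, 0.22]
tcp_rot: [-0.707, 0.001, 0.0, 0.707]
contact_force: [-0.2, -0.1, 0.1]
grip_width: 0.0942
```

Run:
```python
from h import *
i=robot.camera_info('wrist'); snap('wrist','w1',(80,20,560,380),1.66)
import pickle; pickle.dump(i,open('w1.pkl','wb')); st()
```

```text
t 1.4 pos [0.498  0.2426 0.2201] q [ 0.3271  0.2368  1.523   0.0008  1.3829 -1.244 ] F [ 0.4043 -0.1056 -0.1607] g 0.09413867393739087
[[ 1.     -0.0013 -0.0002]
 [ 0.0002  0.0004  1.    ]
 [-0.0013 -1.      0.0004]]
```

View pics/w1.png

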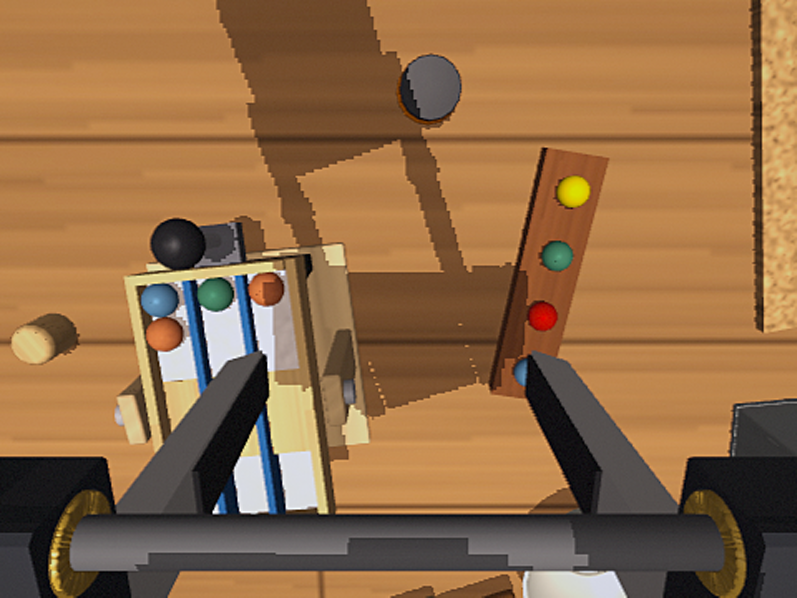

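The wrist view shows one bead in lane 1 (266,289), one in lane 2 (215,294) and two in lane 3 (160,299), (164,334). The loose beads are at (574,191), (557,256), (542,316) and about (522,372), and the knob is at (178,243). So lanes 1 and 2 each get two of the loose beads.

Run:
```python
from h import *
import pickle; i=pickle.load(open('w1.pkl','rb'))
f=lambda x,y,z: px('',80+x/1.6604,20+y/1.6604,z,i)
Y=f(574,191,.0245);G=f(557,256,.0245);Rd=f(542,316,.0245)
print('Y',Y,'G',G,'R',Rd,'sp',np.linalg.norm(Y-G),np.linalg.norm(G-Rd),'B ext',Rd+(Rd-Y)/2, 'yaw',np.degrees(np.arctan2(*(Rd-Y)[[1,0]])))
b1=f(266,289,.079);b2=f(215,294,.079);b3=f(160,299,.079);b3b=f(164,334,.0826);k=f(178,243,.1143)
print(b1,b2,b3,b3b,k,'sp',np.linalg.norm(b1-b3),np.linalg.norm(b3-b3b))
d=(b1-b3)[:2];yaw=np.arctan2(d[1],d[0])-np.pi/2;print('board yaw',np.degrees(yaw))
yaw2=np.arctan2(*(b3b-b3)[[1,0]]);print(np.degrees(yaw2))
ux=np.array([np.cos(yaw),np.sin(yaw)]);c=np.cos(.16);s=np.sin(.16)
print('mid from beads',(b1+b2+b3)[:2]/3+ux*(.074*c+.011*s),'from knob',k[:2]+ux*.1139)
```

```text
Y [0.4509 0.3638 0.0245] G [0.4968 0.356  0.0245] R [0.5421 0.3487 0.0245] sp 0.046514928344759995 0.045869964426997416 B ext [0.5877 0.3412 0.0245] yaw -9.399323520051642
[0.5056 0.16   0.079 ] [0.5089 0.1279 0.079 ] [0.5121 0.0932 0.079 ] [0.5341 0.0944 0.0826] [0.4697 0.1232 0.1143] sp 0.06712958187907007 0.0223342067669691
board yaw 5.54096628520861
3.2941308720015323
mid from beads [0.5833 0.1343] from knob [0.583  0.1342]
```

Call:
move_arm([
  [20,15,20,0,10,0,34],
  [40,30,40,0,20,0,34],
  [60,45,60,0,30,0,34],
  [80,60,80,0,40,0,34],
  [90,70,98,0,50,0,34],
])

```text
time: 2.02
tool_pos: [0.5882, 0.3421, 0.1494]
tcp_rot: [0.64, -0.3, 0.3, -0.64]
contact_force: [-0.5, 0.1, 0.9]
grip_width: 0.0477
```

Call:
move_arm([
  [0,0,0,0,10,0,34],
  [0,0,0,0,20,0,34],
  [0,0,0,0,30,0,34],
  [0,0,0,0,34.5,0,34],
  [0,0,0,0,34.5,0,34],
])

```text
time: 2.65
tool_pos: [0.5877, 0.3413, 0.1505]
tcp_rot: [0.524, -0.475, 0.475, -0.524]
contact_force: [-0.6, -0.2, 0.1]
grip_width: 0.0343
```

Run:
```python
from h import *
st(); Rt=down(np.radians(5.5)); to([.5877,.3412,.0185],Rt)
snap('wrist','w2',(80,20,560,380),1.66)
import pickle; pickle.dump(robot.camera_info('wrist'),open('w2.pkl','wb'))
print(proj('wrist',np.array([.5877,.3412,.0245])),proj('wrist',np.array([.5421,.3487,.0245])))
```

```text
t 2.65 pos [0.5877 0.3413 0.1505] q [0.4237 0.4637 1.348  0.0004 1.3302 0.3248] F [-0.618  -0.1765  0.1097] g 0.03427445605487303
[[ 0.0986 -0.0005  0.9951]
 [-0.9951  0.0002  0.0986]
 [-0.0002 -1.     -0.0004]]
shift mm [  0.2 132.    0. ] rot deg [ 0.   0.2 -0. ]
[319.5577 189.0347] [273.5798 177.1054]
```

View pics/w2.png

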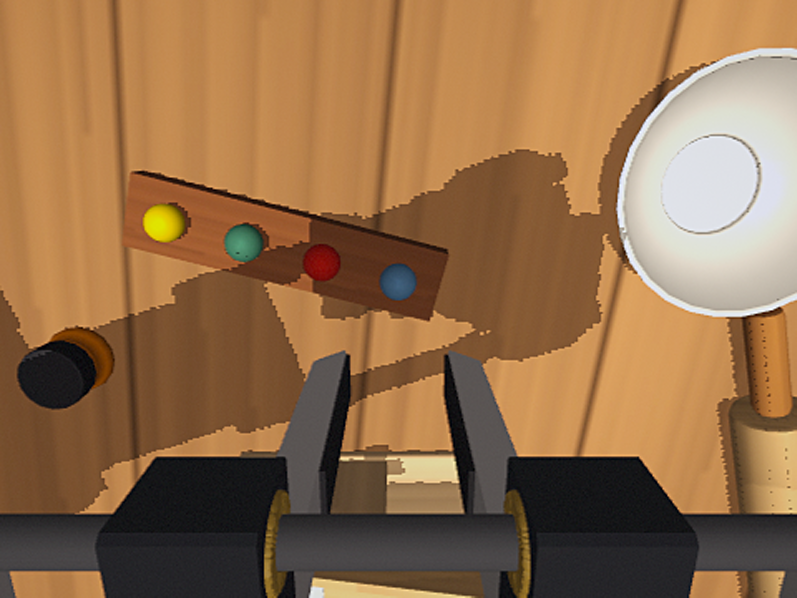

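Call:
move_arm([
  [0,55,0,0,0,0,34],
  [0,110,0,0,0,0,34],
  [0,132,0,0,0,0,34],
  [0,132,0,0,0,0,34],
  [0,132,0,0,0,0,15],
])

```text
time: 3.32
tool_pos: [0.5888, 0.3405, 0.0186]
tcp_rot: [-0.524, 0.475, -0.475, 0.524]
contact_force: [0.7, -0.3, 0.1]
grip_width: 0.0272
```

Call:
move_arm([
  [0,0,0,0,0,0,15],
  [0,0,0,0,0,0,15],
  [0,-10,0,0,0,0,15],
  [0,-70,0,0,0,0,15],
  [0,-132,0,0,0,0,15],
])

```text
time: 3.95
tool_pos: [0.5889, 0.3396, 0.1519]
tcp_rot: [0.524, -0.476, 0.475, -0.523]
contact_force: [0.9, 0.9, -0.1]
grip_width: 0.0198
```

Call:
move_arm([
  [55,0,-7,0,0,0,15],
  [110,0,-15,0,0,0,15],
  [165,0,-22,0,0,0,15],
  [206,0,-28,0,0,0,15],
  [206,30,-28,0,0,0,15],
])

```text
time: 4.58
tool_pos: [0.5833, 0.1293, 0.1235]
tcp_rot: [-0.521, 0.474, -0.479, 0.524]
contact_force: [0.3, 0.4, 0.5]
grip_width: 0.0203
```

Run:
```python
from h import *
st(); Rt=down(np.radians(5.5)); to([.579,.1337,.089],Rt)
snap('wrist','w3',(80,20,560,380),1.66)
```

```text
t 4.575 pos [0.5833 0.1293 0.1235] q [ 0.1024  0.3601  1.5906 -0.0012  1.1835  0.0109] F [0.308  0.4243 0.5286] g 0.020314271221455595
[[ 0.0918  0.0075  0.9958]
 [-0.9958 -0.0003  0.0918]
 [ 0.001  -1.      0.0074]]
shift mm [-4.9 34.5 -4.1] rot deg [-0.4 -0.2  0.1]
```

View pics/w3.png

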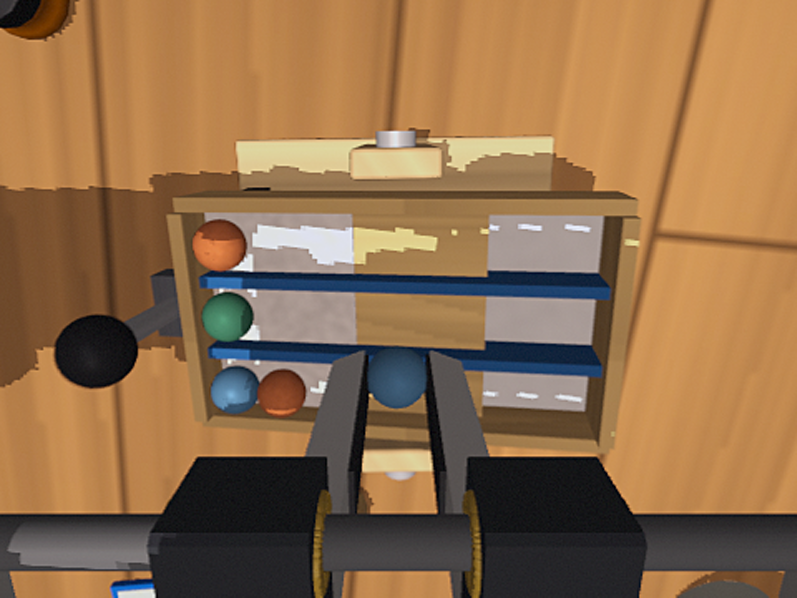

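Call:
move_arm([
  [0,16,0,0,0,0,15],
  [0,31,0,0,0,0,15],
  [0,31,0,0,0,0,15],
  [0,31,0,0,0,0,36],
  [0,31,0,0,0,0,36],
])

```text
time: 5.25
tool_pos: [0.5814, 0.1326, 0.0901]
tcp_rot: [-0.523, 0.475, -0.476, 0.524]
contact_force: [-0.2, -1.0, -0.2]
grip_width: 0.0351
```

Call:
move_arm([
  [0,0,0,0,0,0,36],
  [0,-30,0,0,0,0,36],
  [0,-61,0,0,0,0,36],
  [-40,-61,0,0,0,0,36],
  [-80,-61,0,0,0,0,36],
])

```text
time: 5.88
tool_pos: [0.5737, 0.2124, 0.1516]
tcp_rot: [-0.522, 0.476, -0.476, 0.524]
contact_force: [0.0, 1.1, -0.1]
grip_width: 0.0365
```

Run:
```python
from h import *
st(); Rt=down(np.radians(5.5)); to([.5424,.3485,.150],Rt)
snap('wrist','w4',(80,20,560,380),1)
```

```text
t 5.875 pos [0.5737 0.2124 0.1516] q [0.2409 0.3624 1.5123 0.0001 1.2647 0.1467] F [ 0.0014  1.0816 -0.0614] g 0.03645625624462648
[[ 0.094   0.0021  0.9956]
 [-0.9956  0.0006  0.094 ]
 [-0.0004 -1.      0.0021]]
shift mm [-138.4    1.6  -18.4] rot deg [-0.1 -0.1 -0. ]
```

View pics/w4.png

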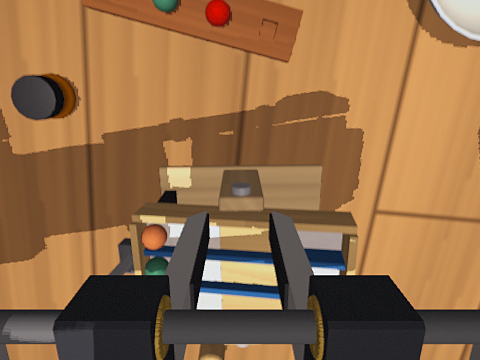

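Call:
move_arm([
  [-55,0,-7,0,0,0,34],
  [-110,0,-14,0,0,0,34],
  [-138,0,-17,0,0,0,34],
  [-138,40,-17,0,0,0,34],
  [-138,95,-17,0,0,0,34],
])

```text
time: 6.55
tool_pos: [0.5446, 0.3491, 0.0565]
tcp_rot: [-0.522, 0.474, -0.476, 0.526]
contact_force: [-0.5, 0.9, -1.4]
grip_width: 0.034
```

Call:
move_arm([
  [0,37,0,0,0,0,34],
  [0,37,0,0,0,0,34],
  [0,37,0,0,0,0,15],
  [0,37,0,0,0,0,15],
  [0,37,0,0,0,0,15],
])

```text
time: 7.18
tool_pos: [0.5432, 0.3476, 0.0188]
tcp_rot: [-0.523, 0.475, -0.476, 0.523]
contact_force: [-0.8, -0.0, 0.5]
grip_width: 0.0203
```

Call:
move_arm([
  [0,-10,0,0,0,0,15],
  [0,-70,0,0,0,0,15],
  [0,-132,0,0,0,0,15],
  [45,-132,5,0,0,0,15],
  [90,-132,10,0,0,0,15],
])

```text
time: 7.8
tool_pos: [0.5624, 0.2587, 0.1527]
tcp_rot: [-0.523, 0.474, -0.476, 0.525]
contact_force: [-0.6, -0.0, -0.2]
grip_width: 0.0204
```

Call:
move_arm([
  [50,0,4,0,0,0,15],
  [95,0,6,0,0,0,15],
  [95,30,6,0,0,0,15],
  [95,40,6,0,0,0,15],
  [95,40,6,0,0,0,15],
])

```text
time: 8.43
tool_pos: [0.5762, 0.1653, 0.1102]
tcp_rot: [0.524, -0.476, 0.475, -0.523]
contact_force: [-0.8, 0.4, 0.7]
grip_width: 0.0203
```

Run:
```python
from h import *
st(); Rt=down(np.radians(5.5)); to([.5756,.1665,.0895],Rt)
snap('wrist','w5',(80,20,560,380),1.66)
```

```text
t 8.425 pos [0.5762 0.1653 0.1102] q [0.1632 0.3784 1.5973 0.0002 1.1671 0.067 ] F [-0.8468  0.4075  0.6633] g 0.02028571096815924
[[ 0.096  -0.0012  0.9954]
 [-0.9954 -0.      0.096 ]
 [-0.0001 -1.     -0.0012]]
shift mm [-1.2 20.7 -0.5] rot deg [ 0.1  0.  -0. ]
```

View pics/w5.png

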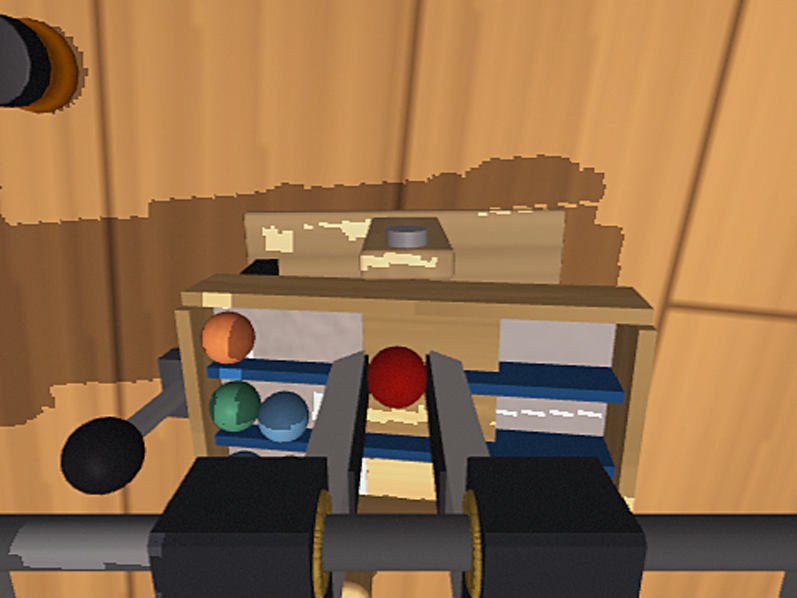

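Call:
move_arm([
  [0,12,0,0,0,0,15],
  [0,21,0,0,0,0,15],
  [0,21,0,0,0,0,15],
  [0,21,0,0,0,0,36],
  [0,21,0,0,0,0,36],
])

```text
time: 9.1
tool_pos: [0.577, 0.1651, 0.0898]
tcp_rot: [-0.523, 0.475, -0.476, 0.524]
contact_force: [-1.0, -0.2, 0.4]
grip_width: 0.0348
```

Call:
move_arm([
  [0,0,0,0,0,0,36],
  [0,-30,0,0,0,0,36],
  [0,-61,0,0,0,0,36],
  [-45,-61,-14,0,0,0,35],
  [-100,-61,-30,0,0,0,34],
])

```text
time: 9.72
tool_pos: [0.5378, 0.2619, 0.1514]
tcp_rot: [-0.522, 0.476, -0.477, 0.523]
contact_force: [1.1, 0.3, -0.5]
grip_width: 0.0342
```

Call:
move_arm([
  [-50,0,-15,0,0,0,34],
  [-96,0,-30,0,0,0,34],
  [-96,20,-30,0,0,0,34],
  [-96,75,-30,0,0,0,34],
  [-96,132,-30,0,0,0,34],
])

```text
time: 10.35
tool_pos: [0.499, 0.3552, 0.0182]
tcp_rot: [-0.522, 0.475, -0.476, 0.525]
contact_force: [-0.3, 0.8, -0.1]
grip_width: 0.0343
```

Call:
move_arm([
  [0,0,0,0,0,0,34],
  [0,0,0,0,0,0,15],
  [0,0,0,0,0,0,15],
  [0,0,0,0,0,0,15],
  [0,-10,0,0,0,0,15],
])

```text
time: 10.98
tool_pos: [0.4978, 0.354, 0.0283]
tcp_rot: [0.524, -0.476, 0.475, -0.523]
contact_force: [-0.5, 1.5, 0.3]
grip_width: 0.0205
```

Call:
move_arm([
  [0,-60,0,0,0,0,15],
  [0,-122,0,0,0,0,15],
  [50,-122,13,0,0,0,15],
  [105,-122,27,0,0,0,15],
  [160,-122,42,0,0,0,15],
])

```text
time: 11.6
tool_pos: [0.5561, 0.1978, 0.1518]
tcp_rot: [-0.523, 0.475, -0.476, 0.524]
contact_force: [-0.5, 0.2, -0.0]
grip_width: 0.0203
```

Call:
move_arm([
  [50,0,13,0,0,0,15],
  [69,0,18,0,0,0,15],
  [69,30,18,0,0,0,15],
  [69,40,18,0,0,0,15],
  [69,40,18,0,0,0,15],
])

```text
time: 12.22
tool_pos: [0.5791, 0.1329, 0.1101]
tcp_rot: [0.524, -0.476, 0.475, -0.523]
contact_force: [0.1, 0.1, 0.2]
grip_width: 0.0203
```

Run:
```python
from h import *
st(); Rt=down(np.radians(5.5)); to([.579,.1337,.0895],Rt)
snap('wrist','w6',(80,20,560,380),1)
```

```text
t 12.225 pos [0.5791 0.1329 0.1101] q [0.1082 0.3713 1.6092 0.0005 1.1625 0.0115] F [0.1133 0.0693 0.2198] g 0.020322152493907494
[[ 0.0964 -0.0015  0.9953]
 [-0.9953  0.0003  0.0964]
 [-0.0004 -1.     -0.0015]]
shift mm [-0.8 20.6 -0. ] rot deg [ 0.1  0.  -0. ]
```

View pics/w6.png

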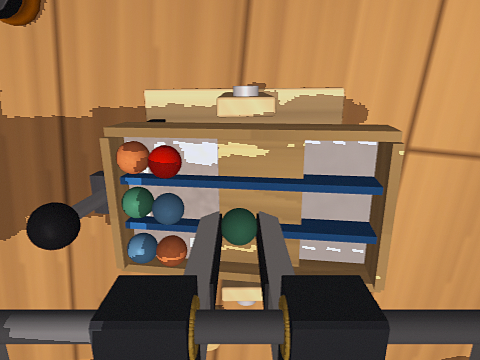

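Call:
move_arm([
  [0,12,0,0,0,0,15],
  [0,21,0,0,0,0,15],
  [0,21,0,0,0,0,15],
  [0,21,0,0,0,0,36],
  [0,21,0,0,0,0,36],
])

```text
time: 12.9
tool_pos: [0.5801, 0.1321, 0.0898]
tcp_rot: [-0.523, 0.475, -0.476, 0.524]
contact_force: [0.1, -0.1, 0.9]
grip_width: 0.0348
```

Call:
move_arm([
  [0,0,0,0,0,0,36],
  [0,-30,0,0,0,0,36],
  [0,-61,0,0,0,0,36],
  [-50,-61,-20,0,0,0,35],
  [-105,-61,-45,0,0,0,34],
])

```text
time: 13.52
tool_pos: [0.5255, 0.2329, 0.1512]
tcp_rot: [-0.522, 0.476, -0.477, 0.523]
contact_force: [0.8, 1.0, -1.9]
grip_width: 0.034
```

Call:
move_arm([
  [-50,0,-22,0,0,0,34],
  [-100,0,-44,0,0,0,34],
  [-136,0,-60,0,0,0,34],
  [-136,20,-60,0,0,0,34],
  [-136,75,-60,0,0,0,34],
])

```text
time: 14.15
tool_pos: [0.4547, 0.3646, 0.0777]
tcp_rot: [-0.521, 0.474, -0.476, 0.527]
contact_force: [1.1, -0.6, -0.4]
grip_width: 0.0339
```

Call:
move_arm([
  [0,57,0,0,0,0,34],
  [0,57,0,0,0,0,34],
  [0,57,0,0,0,0,15],
  [0,57,0,0,0,0,15],
  [0,57,0,0,0,0,15],
])

```text
time: 14.78
tool_pos: [0.4523, 0.362, 0.0188]
tcp_rot: [-0.523, 0.476, -0.476, 0.523]
contact_force: [-0.8, -0.7, 0.2]
grip_width: 0.02
```

Call:
move_arm([
  [0,-10,0,0,0,0,15],
  [0,-70,0,0,0,0,15],
  [0,-132,0,0,0,0,15],
  [45,-132,22,0,0,0,15],
  [95,-132,48,0,0,0,15],
])

```text
time: 15.4
tool_pos: [0.5101, 0.272, 0.1528]
tcp_rot: [-0.523, 0.474, -0.475, 0.525]
contact_force: [0.6, 0.3, -0.8]
grip_width: 0.0205
```

Call:
move_arm([
  [50,0,25,0,0,0,15],
  [100,0,50,0,0,0,15],
  [113,0,57,0,0,0,15],
  [113,40,57,0,0,0,15],
  [113,40,57,0,0,0,15],
])

```text
time: 16.02
tool_pos: [0.5739, 0.165, 0.1084]
tcp_rot: [0.525, -0.477, 0.474, -0.522]
contact_force: [-0.8, 0.3, -0.9]
grip_width: 0.0203
```

Run:
```python
from h import *
st(); Rt=down(np.radians(5.5)); to([.5756,.1665,.0895],Rt)
```

```text
t 16.025 pos [0.5739 0.165  0.1084] q [0.1631 0.3795 1.6005 0.0007 1.1681 0.0672] F [-0.8413  0.2695 -0.9287] g 0.020313946640077872
[[ 0.0955 -0.0065  0.9954]
 [-0.9954 -0.0004  0.0955]
 [-0.0002 -1.     -0.0065]]
shift mm [-1.3 18.9  2. ] rot deg [ 0.4 -0.  -0. ]
```

Call:
move_arm([
  [0,12,1,0,0,0,15],
  [0,21,1,0,0,0,15],
  [0,21,1,0,0,0,15],
  [0,21,1,0,0,0,36],
  [0,21,1,0,0,0,36],
])

```text
time: 16.65
tool_pos: [0.578, 0.1652, 0.09]
tcp_rot: [-0.523, 0.475, -0.476, 0.524]
contact_force: [0.4, -0.1, -0.2]
grip_width: 0.0349
```

Call:
move_arm([
  [0,0,0,0,0,0,36],
  [0,-30,0,0,0,0,36],
  [0,-90,0,0,0,0,36],
  [0,-110,0,0,-10,0,50],
  [0,-110,0,0,-20,0,70],
])

```text
time: 17.27
tool_pos: [0.5792, 0.1653, 0.2024]
tcp_rot: [-0.598, 0.374, -0.377, 0.6]
contact_force: [-1.0, 0.1, -0.2]
grip_width: 0.0527
```

Call:
move_arm([
  [0,0,0,0,-10,0,70],
  [0,0,0,0,-20,0,70],
  [0,0,0,0,-30,0,70],
  [0,0,0,0,-40,0,70],
  [0,0,0,0,-50,0,70],
])

```text
time: 17.9
tool_pos: [0.5777, 0.165, 0.1996]
tcp_rot: [-0.702, 0.087, -0.087, 0.702]
contact_force: [0.4, 0.2, 0.2]
grip_width: 0.0699
```

Call:
move_arm([
  [0,0,0,0,-10,0,70],
  [0,0,0,0,-20,0,70],
  [0,0,0,0,-20,0,70],
  [0,0,0,0,-20,0,70],
  [0,0,0,0,-20,0,70],
])

```text
time: 18.52
tool_pos: [0.5777, 0.1651, 0.1995]
tcp_rot: [-0.706, -0.033, 0.033, 0.706]
contact_force: [0.4, 0.8, 0.3]
grip_width: 0.07
```

Run:
```python
from h import *
st(); Rt=down(np.radians(95.5)); to([.4697,.1232,.100],Rt)
snap('wrist','w7',(80,20,560,380),1.66)
print((proj('wrist',np.array([.4697,.1232,.1143]))-[80,20])*1.66)
```

```text
t 18.525 pos [0.5777 0.1651 0.1995] q [ 0.1625  0.3179  1.4585  0.0001  1.3651 -1.5026] F [0.4178 0.8403 0.3216] g 0.0699665046572669
[[ 0.9956  0.     -0.0941]
 [ 0.0941  0.0001  0.9956]
 [ 0.     -1.      0.0001]]
shift mm [-111.4   99.5  -31.5] rot deg [-0.  -0.1  0. ]
[329.7077  73.6591]
```

View pics/w7.png

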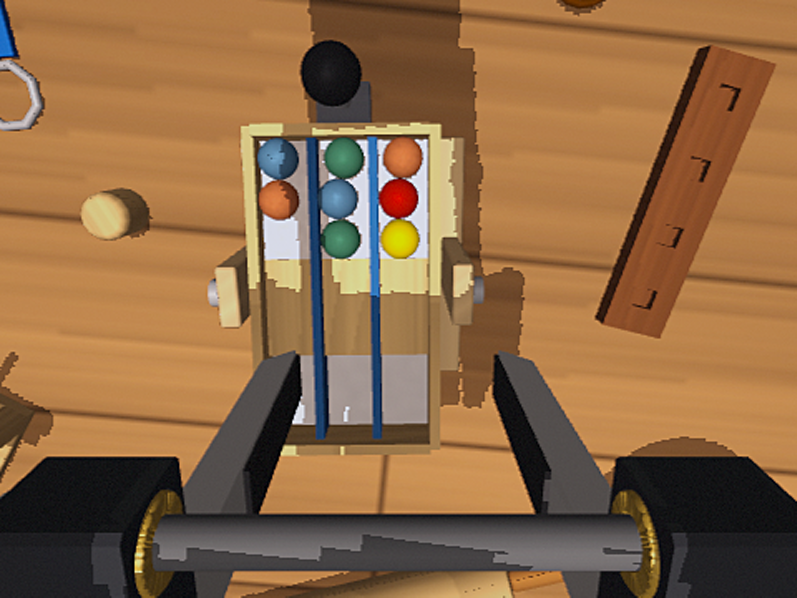

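The board holds lanes of 3, 3 and 2, left to right in the image 2 (lane 3), 3 and 3. The knob sits at (331,72), where predicted. Next I pinch it.

Call:
move_arm([
  [-55,0,-15,0,0,0,70],
  [-111,0,-31,0,0,0,70],
  [-111,40,-31,0,0,0,70],
  [-111,90,-31,0,0,0,70],
  [-111,100,-31,0,0,0,60],
])

```text
time: 19.2
tool_pos: [0.4676, 0.1233, 0.0973]
tcp_rot: [0.706, 0.032, -0.036, -0.706]
contact_force: [-0.0, -0.9, 0.3]
grip_width: 0.0627
```

Call:
move_arm([
  [0,0,0,0,0,0,45],
  [0,0,0,0,0,0,35],
  [0,0,0,0,0,0,22],
  [0,0,0,0,0,0,22],
  [0,0,0,0,0,0,22],
])

```text
time: 19.82
tool_pos: [0.4709, 0.1247, 0.1001]
tcp_rot: [-0.706, -0.034, 0.033, 0.707]
contact_force: [1.3, 3.7, 0.5]
grip_width: 0.0265
```

Call:
move_arm([
  [2,-5,0,0,0,0,22],
  [4,-11,0,0,0,0,22],
  [5.5,-14.5,0,0,0,0,22],
  [7,-18,0,0,0,0,22],
  [8,-19.5,0,0,0,0,22],
])

```text
time: 20.45
tool_pos: [0.4777, 0.1254, 0.1183]
tcp_rot: [-0.706, -0.033, 0.034, 0.707]
contact_force: [1.4, 5.4, -6.3]
grip_width: 0.0266
```

Run:
```python
from h import *
st()
snap('top','t2',(200,130,340,230),1)
```

```text
t 20.45 pos [0.4777 0.1254 0.1183] q [ 0.1141  0.2235  1.8105  0.0023  1.1086 -1.553 ] F [ 1.4227  5.4053 -6.3386] g 0.02655162131351708
[[ 0.9955 -0.0013 -0.095 ]
 [ 0.095   0.0019  0.9955]
 [-0.0011 -1.      0.0021]]
```

Call:
move_arm([
  [1,-1.5,0.3,0,0,0,22],
  [1.5,-3,0.6,0,0,0,22],
  [2.3,-4.5,0.9,0,0,0,22],
  [3.2,-6,1.2,0,0,0,22],
  [4,-7.5,1.5,0,0,0,22],
])

```text
time: 21.12
tool_pos: [0.482, 0.1259, 0.1265]
tcp_rot: [0.707, 0.034, -0.034, -0.706]
contact_force: [0.8, 2.6, -6.7]
grip_width: 0.0264
```

Call:
move_arm([
  [1,-1.5,0,0,0,0,22],
  [2,-3,0,0,0,0,22],
  [3,-5,0,0,0,0,22],
  [4,-6.5,0,0,0,0,22],
  [5.2,-8,0,0,0,0,22],
])

```text
time: 21.75
tool_pos: [0.4871, 0.1264, 0.1346]
tcp_rot: [0.707, 0.034, -0.034, -0.706]
contact_force: [0.7, -0.0, -5.3]
grip_width: 0.0265
```

Call:
move_arm([
  [2,-2.5,0,0,0,0,22],
  [4,-5,0,0,0,0,22],
  [6,-7.5,0,0,0,0,22],
  [9,-11,0,0,0,0,22],
  [9,-11,0,0,0,0,22],
])

```text
time: 22.38
tool_pos: [0.4964, 0.1274, 0.1461]
tcp_rot: [0.706, 0.034, -0.034, -0.706]
contact_force: [-0.6, -0.5, 0.2]
grip_width: 0.0267
```

Call:
move_arm([
  [0,0,0,0,0,0,22],
  [0,0,0,0,0,0,22],
  [0,0,0,0,0,0,22],
  [0,0,0,0,0,0,22],
  [0,0,0,0,0,0,22],
])

```text
time: 23.0
tool_pos: [0.496, 0.1274, 0.1456]
tcp_rot: [0.706, 0.034, -0.034, -0.706]
contact_force: [-1.5, -2.7, 1.6]
grip_width: 0.0263
```

Run:
```python
from h import *
st()
a=robot.grab_frame('top')[130:240,195:335,::-1]; b=robot.grab_frame('wrist')[20:380,80:560,::-1];c=robot.grab_frame('side')[130:230,240:380,::-1]
cv2.imwrite('pics/m1.png',np.vstack([np.hstack([cv2.resize(a,(390,300),interpolation=2),cv2.resize(c,(390,300),interpolation=2)]),np.hstack([cv2.resize(b,(390,293)),np.zeros((293,390,3),np.uint8)])]))
```

```text
t 23.0 pos [0.496  0.1274 0.1456] q [ 0.1158  0.2245  1.733  -0.0004  1.1841 -1.5506] F [-1.494  -2.6962  1.5742] g 0.026278530108494732
[[ 0.9954  0.     -0.0956]
 [ 0.0956 -0.0003  0.9954]
 [-0.     -1.     -0.0003]]
```

View pics/m1.png

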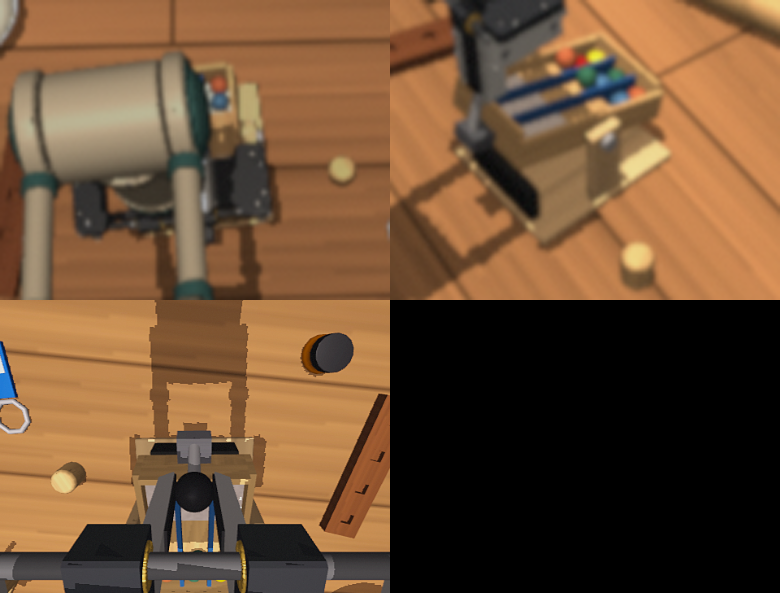

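Call:
move_arm([
  [-2.5,3,0,0,0,0,22],
  [-5,6,0,0,0,0,22],
  [-7,8.5,0,0,0,0,22],
  [-9,11,0,0,0,0,22],
  [-11,14,0,0,0,0,22],
])

```text
time: 23.78
tool_pos: [0.4852, 0.1263, 0.1315]
tcp_rot: [0.706, 0.034, -0.034, -0.706]
contact_force: [-2.6, -3.5, 5.8]
grip_width: 0.0265
```

Call:
move_arm([
  [-1.2,2,0,0,0,0,22],
  [-2.4,4,0,0,0,0,22],
  [-3.6,6,0,0,0,0,22],
  [-4.9,8,0,0,0,0,22],
  [-6,10,0,0,0,0,22],
])

```text
time: 24.4
tool_pos: [0.4797, 0.1257, 0.1214]
tcp_rot: [0.706, 0.034, -0.033, -0.706]
contact_force: [0.2, -4.2, 3.5]
grip_width: 0.0271
```

Call:
move_arm([
  [-1,2,0,0,0,0,22],
  [-2,4,0,0,0,0,22],
  [-3,6,0,0,0,0,22],
  [-4,8.5,0,0,0,0,22],
  [-5.2,11,0,0,0,0,22],
])

```text
time: 25.02
tool_pos: [0.4747, 0.1252, 0.1103]
tcp_rot: [0.706, 0.034, -0.033, -0.706]
contact_force: [-0.1, -5.0, 2.7]
grip_width: 0.0268
```

Call:
move_arm([
  [-1,3,0,0,0,0,22],
  [-2,5.5,0,0,0,0,22],
  [-3,8,0,0,0,0,22],
  [-4,11,0,0,0,0,22],
  [-4,13,0,0,0,0,22],
])

```text
time: 25.65
tool_pos: [0.4712, 0.1248, 0.0996]
tcp_rot: [0.707, 0.035, -0.033, -0.706]
contact_force: [-6.7, -5.3, 25.0]
grip_width: 0.0265
```

Run:
```python
from h import *
st()
```

```text
t 25.65 pos [0.4712 0.1248 0.0996] q [ 0.1168  0.2316  1.8535 -0.0009  1.0537 -1.5496] F [-6.7433 -5.2656 25.0254] g 0.026522793851042087
[[ 0.9954  0.003  -0.0958]
 [ 0.0958 -0.0004  0.9954]
 [ 0.0029 -1.     -0.0007]]
```

Call:
move_arm([
  [0,-1,0,0,0,0,50],
  [0,-1,0,0,0,0,60],
  [0,-1,0,0,0,0,60],
  [0,-40,0,0,0,0,60],
  [0,-95,0,0,0,0,70],
])

```text
time: 26.28
tool_pos: [0.4688, 0.1254, 0.1917]
tcp_rot: [-0.706, -0.032, 0.035, 0.707]
contact_force: [1.0, -0.4, 0.7]
grip_width: 0.0668
```

Call:
move_arm([
  [0,-20,-55,0,0,0,70],
  [0,-40,-115,0,0,0,70],
  [0,-50,-175,0,0,0,70],
  [-5,-50,-235,0,0,0,70],
  [-20,-50,-290,0,0,0,70],
])

```text
time: 26.9
tool_pos: [0.4784, -0.1673, 0.2421]
tcp_rot: [-0.706, -0.034, 0.033, 0.707]
contact_force: [0.6, 0.7, -0.2]
grip_width: 0.0698
```

Call:
move_arm([
  [-5,0,-35,0,0,0,70],
  [-5,0,-35,0,0,0,70],
  [-5,0,-35,0,0,0,70],
  [-5,0,-35,0,0,0,70],
  [-5,0,-35,0,0,0,70],
])

```text
time: 27.52
tool_pos: [0.4764, -0.1996, 0.2426]
tcp_rot: [-0.706, -0.035, 0.034, 0.706]
contact_force: [-0.1, 0.2, -0.2]
grip_width: 0.0699
```

Run:
```python
from h import *
import pickle
st()
pickle.dump(robot.camera_info('wrist'),open('w8.pkl','wb')); snap('wrist','w8',(0,0,640,400),1.25)
a=robot.grab_frame('top')[140:230,225:340,::-1]; cv2.imwrite('pics/t8.png',cv2.resize(a,None,fx=5,fy=5,interpolation=2))
snap('side','s8')
```

```text
t 27.525 pos [ 0.4764 -0.1996  0.2426] q [-0.5319  0.1676  1.5584  0.0004  1.4154 -2.2002] F [-0.0991  0.1727 -0.2235] g 0.06992074600091608
[[ 0.9953  0.0003 -0.0973]
 [ 0.0973  0.0002  0.9953]
 [ 0.0004 -1.      0.0002]]
```

View pics/w8.png

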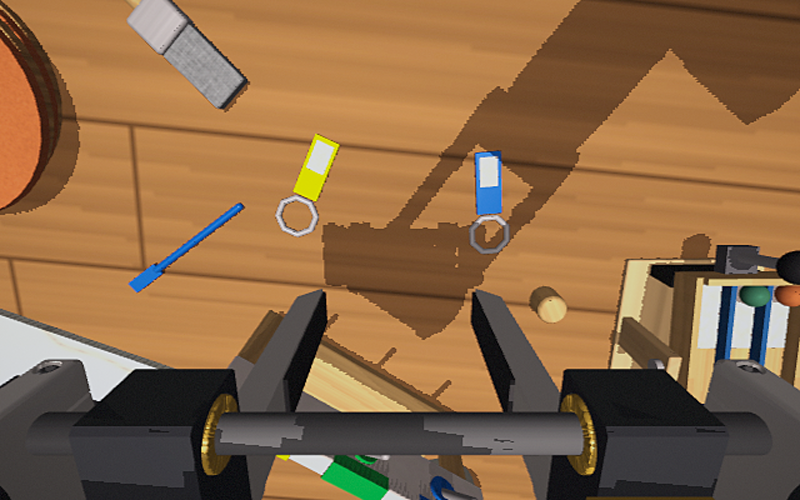

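View pics/t8.png

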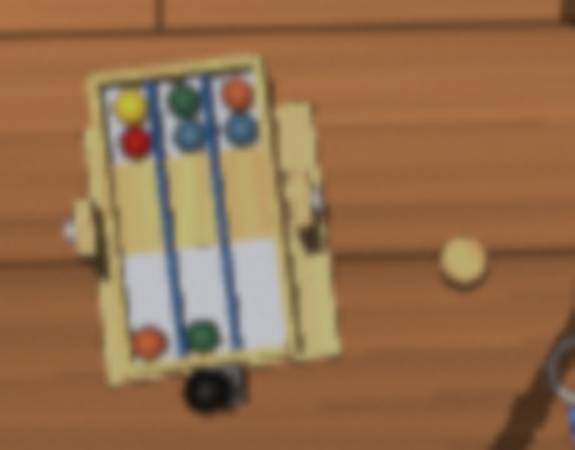

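Board is right: top crop shows pairs in all three pockets and the two spares at the channel end. Wrist view: blue eye (490,234), plate (488,183); yellow eye (297,216), plate (316,167). Next the pegs.

Run:
```python
from h import *
import pickle; i=pickle.load(open('w8.pkl','rb'))
f=lambda x,y: px('',x/1.25,y/1.25,.003,i)
for n,e,p in [('blue',(490,234),(488,183)),('yel',(297,216),(316,167))]:
    E=f(*e);P=f(*p);d=(E-P);print(n,E,P,np.linalg.norm(d),np.degrees(np.arctan2(d[1],d[0])))
a=robot.grab_frame('top')[:,:,::-1][115:180,330:430]; cv2.imwrite('pics/t9.png',a)
s=cv2.imread('pics/s8_raw.png')[165:295,380:470]
A=cv2.resize(a,(460,299),interpolation=2);S=cv2.resize(s,(338,488),interpolation=2)
c=np.zeros((488,798,3),np.uint8);c[:299,:460]=A;c[:,460:798]=S;cv2.imwrite('pics/rack.png',c)
```

```text
blue [ 0.4931 -0.1001  0.003 ] [ 0.4393 -0.111   0.003 ] 0.05488255168224373 11.487551474090823
yel [ 0.4936 -0.3069  0.003 ] [ 0.4404 -0.2888  0.003 ] 0.05618754562012329 -18.723120530145614
```

View pics/rack.png

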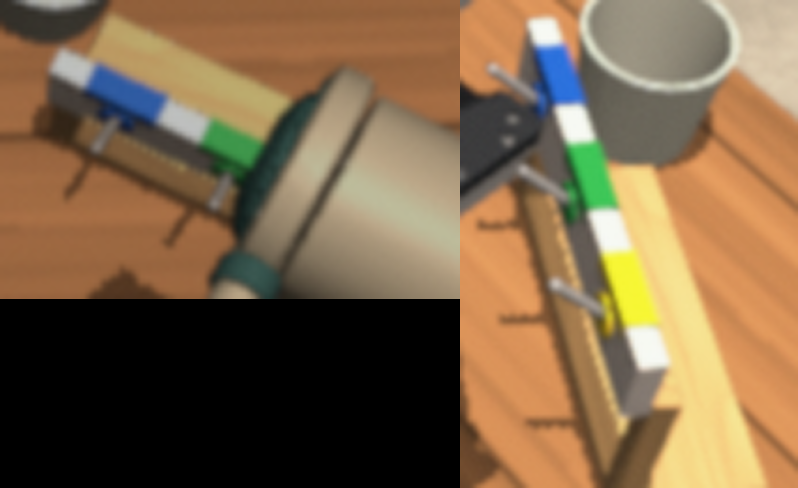

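Run:
```python
from h import *
t=robot.camera_info('top');s=robot.camera_info('side')
bt=tri([(t,351.1,147.6),(s,388.8,183.4)]);br=tri([(t,356.7,141.1),(s,401.3,191.6)])
gt=tri([(t,376.3,159.6),(s,396.5,210)]);gr=tri([(t,381.1,154.1),(s,409.6,218.3)])
print(bt,br,gt,gr)
for n,c,u,v,z in [('bt',s,388.8,183.4,.185),('gt',s,396.5,210,.185),('yt',s,404.5,240.4,.185),('bt top',t,351.1,147.6,.185),('gt top',t,376.3,159.6,.185),
 ('br',s,401.3,191.6,.15),('gr',s,409.6,218.3,.15),('yr',s,418.1,249.2,.15),('br top',t,356.7,141.1,.15)]: print(n,px('',u,v,z,c))
```

```text
[ 0.6547 -0.1266  0.1877] [ 0.6823 -0.1458  0.16  ] [ 0.6176 -0.1958  0.1882] [ 0.6426 -0.2153  0.1609]
bt [ 0.6574 -0.1251  0.185 ]
gt [ 0.6202 -0.1943  0.185 ]
yt [ 0.5809 -0.2638  0.185 ]
bt top [ 0.6549 -0.1265  0.185 ]
gt top [ 0.618 -0.196  0.185]
br [ 0.6896 -0.1401  0.15  ]
gr [ 0.6516 -0.2106  0.15  ]
yr [ 0.6105 -0.2821  0.15  ]
br top [ 0.6856 -0.1468  0.15  ]
```

Run:
```python
from h import *
to([.4393,-.111,.04],down(np.radians(101.5)))
```

```text
shift mm [-28.2 202.5  92.5] rot deg [ 0. -6.  0.]
```

Call:
move_arm([
  [-10,45,30,0,-2,0,60],
  [-20,90,60,0,-4,0,55],
  [-28,140,92,0,-6,0,50],
  [-28,180,92,0,-6,0,50],
  [-28,202,92,0,-6,0,50],
])

```text
time: 28.35
tool_pos: [0.4383, -0.1108, 0.0388]
tcp_rot: [-0.703, -0.07, 0.072, 0.704]
contact_force: [0.1, 0.1, -0.2]
grip_width: 0.0503
```

Run:
```python
from h import *
import pickle
st(); to([.4393,-.111,.002],down(np.radians(101.5)))
w=robot.camera_info('wrist'); f=robot.grab_frame('wrist')[:,:,::-1]
pe=proj('wrist',np.array([.4931,-.1001,.003]),w);pp=proj('wrist',np.array([.4393,-.111,.003]),w); print(pe,pp)
h=cv2.cvtColor(f,cv2.COLOR_BGR2HSV); m=cv2.inRange(h,(105,150,80),(125,255,255)); n,l,s,c=cv2.connectedComponentsWithStats(m); print([(c[k].round(1),s[k]) for k in range(1,n) if s[k][4]>300])
```

```text
t 28.35 pos [ 0.4383 -0.1108  0.0388] q [-0.4019  0.2614  2.004   0.0001  0.8785 -2.1741] F [ 0.1111  0.0505 -0.2152] g 0.05028856864594636
[[ 0.9798 -0.0021 -0.2   ]
 [ 0.2     0.001   0.9798]
 [-0.0019 -1.      0.0014]]
shift mm [ 1.1 36.8 -0.4] rot deg [-0.1  0.  -0.1]
[318.9772 293.2162] [319.1362 226.1985]
[(array([318.6, 233. ]), array([ 301,  182,   38,   86, 1876], dtype=int32))]
```

Call:
move_arm([
  [0,20,0,0,0,0,50],
  [0,34,0,0,0,0,50],
  [0,38,0,0,0,0,50],
  [0,38,0,0,0,0,40],
  [0,38,0,0,0,0,30],
])

```text
time: 29.02
tool_pos: [0.4401, -0.1121, 0.0031]
tcp_rot: [0.704, 0.071, -0.07, -0.703]
contact_force: [-0.2, 0.2, 0.2]
grip_width: 0.0333
```

Call:
move_arm([
  [0,0,0,0,0,0,18],
  [0,0,0,0,0,0,18],
  [0,0,0,0,0,0,18],
  [0,-5,0,0,0,0,18],
  [0,-40,0,0,0,0,18],
])

```text
time: 29.65
tool_pos: [0.4374, -0.111, 0.0413]
tcp_rot: [-0.703, -0.069, 0.073, 0.705]
contact_force: [0.6, -1.3, -0.5]
grip_width: 0.0252
```

Run:
```python
from h import *
st()
# rack geometry
mid={'b':np.array([.6714,-.1344,.1675]),'y':np.array([.5964,-.2724,.1675])}
a=np.radians(-28.6); rx=np.array([np.cos(a),np.sin(a),0]); ry=np.array([-np.sin(a),np.cos(a),0]); rz=np.array([0,0,1.])
ty=(rx-rz)/2**.5; tx=(rx+rz)/2**.5; Rt=R.from_matrix(np.c_[tx,ty,ry])
for k,m in mid.items():
    for off in (.09,.0):  # distance of eye out along the peg from its middle
        eye=m+(-ty)*off; tcp=eye-tx*.055+ty*.001
        print(k,off,tcp); to(tcp,Rt)
np.save('Rt.npy',Rt.as_matrix())
snap('wrist','w10')
f=cv2.imread('pics/w10_raw.png');h=cv2.cvtColor(f,cv2.COLOR_BGR2HSV); m=cv2.inRange(h,(105,150,80),(125,255,255)); n,l,s,c=cv2.connectedComponentsWithStats(m); print([(c[k].round(1),s[k]) for k in range(1,n) if s[k][4]>200])
```

```text
t 29.65 pos [ 0.4374 -0.111   0.0413] q [-0.4031  0.2587  1.9997  0.      0.889  -2.1742] F [ 0.6374 -1.2878 -0.4617] g 0.02522712300194576
[[ 0.98   -0.0054 -0.199 ]
 [ 0.199   0.0023  0.98  ]
 [-0.0048 -1.      0.0033]]
b 0.09 [ 0.582  -0.0857  0.1915]
shift mm [ 146.  -151.    -3.4] rot deg [-15.8  37.9 -43.4]
b 0.0 [ 0.6379 -0.1161  0.1279]
shift mm [195.  -87.7 -44.6] rot deg [-15.8  37.9 -43.4]
y 0.09 [ 0.507  -0.2237  0.1915]
shift mm [  45.1 -150.9 -123.7] rot deg [-15.8  37.9 -43.4]
y 0.0 [ 0.5629 -0.2541  0.1279]
shift mm [  94.1  -87.6 -164.9] rot deg [-15.8  37.9 -43.4]
[(array([318.6, 252.6]), array([ 297,  195,   44,  100, 2680], dtype=int32))]
```

Call:
move_arm([
  [20,-45,0,-2.5,6,-7,18],
  [50,-85,-1,-5,12,-14,18],
  [80,-120,-2,-7.5,18.5,-21,18],
  [110,-145,-3,-10,25,-28,18],
  [135,-151,-3,-12.5,31,-35.5,18],
])

```text
time: 30.32
tool_pos: [0.5652, -0.0931, 0.1935]
tcp_rot: [0.719, 0.095, 0.318, -0.611]
contact_force: [0.4, -1.0, -2.2]
grip_width: 0.0251
```

```bash
cat >> h.py <<'E'
MID={'b':np.array([.6714,-.1344,.1675]),'y':np.array([.5964,-.2724,.1675])}
def hang(k,off,grip=.055):
    M=np.load('Rt.npy'); tx,ty=M[:,0],M[:,1]
    tcp=MID[k]-ty*off-tx*grip+ty*.001; print(k,off,tcp); to(tcp,R.from_matrix(M))
E
python3 - <<'E'
from h import *
st(); hang('b',.09)
E
```

```text
t 30.325 pos [ 0.5652 -0.0931  0.1935] q [-0.1974  0.019   2.048  -0.275   0.4892 -1.2312] F [ 0.4328 -1.0045 -2.1963] g 0.025075841289439467
[[ 0.7797  0.525   0.3412]
 [-0.2524 -0.2351  0.9386]
 [ 0.573  -0.818  -0.0508]]
b 0.09 [ 0.582  -0.0857  0.1915]
shift mm [10.1  8.7 12.8] rot deg [-3.3  8.5 -9.7]
```

Call:
move_arm([
  [5,4,6,-2,4.5,-5,18],
  [10,8,12,-3.3,8.5,-9.7,18],
  [10,8,12,-3.3,8.5,-9.7,18],
  [10,8,12,-3.3,8.5,-9.7,18],
  [10,8,12,-3.3,8.5,-9.7,18],
])

```text
time: 30.95
tool_pos: [0.579, -0.086, 0.1882]
tcp_rot: [0.702, 0.099, 0.419, -0.568]
contact_force: [-1.4, -0.6, -0.5]
grip_width: 0.0249
```

Run:
```python
from h import *
st(); hang('b',.09); hang('b',0)
w=robot.camera_info('wrist');M=np.load('Rt.npy')
for off in (-.025,.0,.025): print((proj('wrist',MID['b']-M[:,1]*off,w)-[80,20])*1.66)
snap('wrist','w11',(80,20,560,380),1.66)
```

```text
t 30.95 pos [ 0.579  -0.086   0.1882] q [-0.0721  0.0511  2.1557 -0.9775  0.3581 -0.315 ] F [-1.3672 -0.5535 -0.5063] g 0.024916397698713087
[[ 0.6293  0.6144  0.4758]
 [-0.3372 -0.3357  0.8795]
 [ 0.7001 -0.714  -0.0041]]
b 0.09 [ 0.582  -0.0857  0.1915]
shift mm [ 4.1 -0.6  1.7] rot deg [ 0.   0.3 -0.6]
b 0 [ 0.6379 -0.1161  0.1279]
shift mm [ 5.  89.4  1.7] rot deg [ 0.   0.3 -0.6]
[400.4499 384.4748]
[400.7337 404.2466]
[401.0673 427.4877]
```

View pics/w11.png

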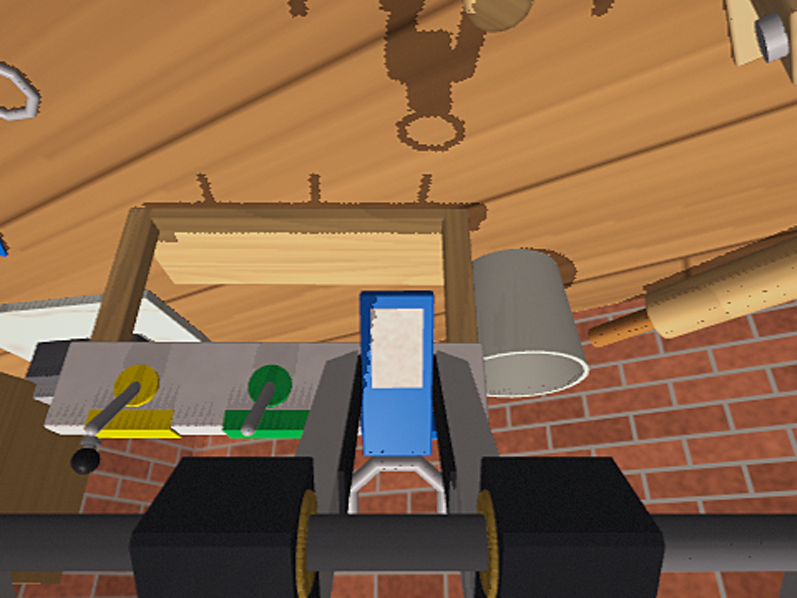

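```bash
cat > ik.py <<'E'
from h import *
from scipy.optimize import least_squares
D=[([1.055,.2766,1.5061,0,1.3607],[.2209,.5303,.2046]),([.5889,.1989,1.5862,0,1.3572],[.3962,.3479,.2152]),([.3271,.2368,1.523,.0008,1.3829],[.498,.2426,.2201]),
([.4237,.4637,1.348,.0004,1.3302],[.5877,.3413,.1505]),([.2409,.3624,1.5123,0,1.2647],[.5737,.2124,.1516]),([.1625,.3179,1.4585,0,1.3651],[.5777,.1651,.1995]),
([-.5319,.1676,1.5584,.0004,1.4154],[.4764,-.1996,.2426]),([-.4031,.2587,1.9997,0,.889],[.4374,-.111,.0413]),([-.1974,.019,2.048,-.275,.4892],[.5652,-.0931,.1935]),([-.0721,.0511,2.1557,-.9775,.3581],[.579,-.086,.1882])]
def fk(P,q):
    x0,d,h,a,b,L,g=P; q1,q2,q3,q4,q5=q[:5]; t=q2+q3
    Rf=R.from_euler('z',q1)*R.from_euler('y',t)          # z axis = forearm
    w=R.from_euler('z',q1).apply([x0+a*np.sin(q2),d,h+a*np.cos(q2)])+Rf.apply([g,0,b])
    return w+L*(ty:=(Rf*R.from_euler('z',q4)*R.from_euler('y',q5)).apply([0,0,1.])),ty
P=least_squares(lambda P:np.ravel([(fk(P,q)[0]-p) for q,p in D]),[0,.0,.3,.4,.4,.25,0]).x
if __name__=='__main__':
    M=np.load('Rt.npy')
    print(P,max(np.linalg.norm(fk(P,q)[0]-p) for q,p in D), fk(P,D[-1][0])[1],fk(P,D[-2][0])[1])
    def ik(p,ty,q0): 
        s=least_squares(lambda q:np.r_[(fk(P,q)[0]-p)*10,fk(P,q)[1]-ty],q0); return s.x.round(3),round(s.cost,6)
    for k,yaw in (('b',-28.6),('b',-20),('y',-28.6)):
        a=np.radians(yaw); ty=np.array([np.cos(a),np.sin(a),-1])/2**.5; tx=np.array([np.cos(a),np.sin(a),1])/2**.5
        for off in (.12,.09,.06,.03,0,-.01): print(k,yaw,off,ik(MID[k]-ty*off-tx*.055,ty,D[-1][0]))
    w=robot.camera_info('wrist'); g=(MID['b']+MID['y'])/2
    for n,m in (('g',g),('y',MID['y'])):
        for off in (-.025,.025): print(n,off,(proj('',m-M[:,1]*off,w)-[80,20])*1.66)
    s=robot.observe();print('eye',(proj('',s['tool_pos']+R.from_quat(s['tcp_rot']).apply([.055,-.001,0]),w)-[80,20])*1.66)
E
python3 ik.py
```

```text
[-0.0001  0.0694  0.1368  0.6298  0.4211  0.3904  0.0604] 0.00017573459873212826 [ 0.6145 -0.3357 -0.714 ] [ 0.525  -0.2351 -0.818 ]
b -28.6 0.12 (array([-0.039, -0.008,  2.145, -0.886,  0.418]), np.float64(0.0))
b -28.6 0.09 (array([-0.067,  0.049,  2.153, -0.997,  0.36 ]), np.float64(0.0))
b -28.6 0.06 (array([-0.092,  0.108,  2.157, -1.141,  0.313]), np.float64(0.0))
b -28.6 0.03 (array([-0.115,  0.167,  2.156, -1.319,  0.277]), np.float64(0.0))
b -28.6 0 (array([-0.135,  0.226,  2.151, -1.522,  0.255]), np.float64(0.0))
b -28.6 -0.01 (array([-0.141,  0.246,  2.148, -1.592,  0.25 ]), np.float64(0.0))
b -20 0.12 (array([-0.229, -0.058,  2.192, -0.363,  0.241]), np.float64(0.0))
b -20 0.09 (array([-0.237,  0.007,  2.198, -0.476,  0.173]), np.float64(0.0))
b -20 0.06 (array([-0.244,  0.073,  2.199, -0.705,  0.114]), np.float64(0.0))
b -20 0.03 (array([-0.251,  0.138,  2.196, -1.227,  0.074]), np.float64(0.0))
b -20 0 (array([-0.256,  0.203,  2.188, -2.024,  0.073]), np.float64(0.0))
b -20 -0.01 (array([-0.258,  0.224,  2.184, -2.228,  0.081]), np.float64(0.0))
y -28.6 0.12 (array([-0.591, -0.124,  2.247,  0.271,  0.244]), np.float64(0.0))
y -28.6 0.09 (array([-0.584, -0.053,  2.256,  0.368,  0.167]), np.float64(0.0))
y -28.6 0.06 (array([-0.577,  0.018,  2.26 ,  0.604,  0.098]), np.float64(0.0))
y -28.6 0.03 (array([-0.572,  0.088,  2.259, -1.767, -0.053]), np.float64(0.0))
y -28.6 0 (array([-0.568,  0.158,  2.253, -0.732, -0.072]), np.float64(0.0))
y -28.6 -0.01 (array([-0.566,  0.181,  2.25 , -0.571, -0.088]), np.float64(0.0))
g -0.025 [269.8659 382.8301]
g 0.025 [247.5527 425.6094]
y -0.025 [138.9986 382.1882]
y 0.025 [ 93.7319 424.8452]
eye [398.7143 501.9514]
```

```bash
cat > ik2.py <<'E'
from ik import *
def pose(k,yaw,pit,off,sh=.006,up=0,grip=.055):
    a=np.radians(yaw);p=np.radians(pit); f=np.array([np.cos(a),np.sin(a),0]);z=np.array([0,0,1.])
    ty=f*np.cos(p)-z*np.sin(p); tx=f*np.sin(p)+z*np.cos(p)
    r=np.radians(-28.6); peg=np.array([-np.cos(r),-np.sin(r),1])/2**.5
    eye=MID[k]+peg*off-tx*sh+z*up
    return eye-tx*grip+ty*.001, R.from_matrix(np.c_[tx,ty,np.cross(tx,ty)])
def ik(p,ty,q0):
    s=least_squares(lambda q:np.r_[(fk(P,q)[0]-p)*10,fk(P,q)[1]-ty],q0); return s.x.round(3),round(s.cost,6)
if __name__=='__main__':
    for k in 'by':
        for yaw in (-28.6,-18) if k=='b' else (-28.6,-40):
            for pit in (55,62,70):
                for off in (.08,.01): 
                    p,Q=pose(k,yaw,pit,off); print(k,yaw,pit,off,ik(p,Q.as_matrix()[:,1],D[-1][0] if k=='b' else [-.57,0,2.2,.3,.4]))
E
python3 ik2.py
```

```text
b -28.6 55 0.08 (array([-0.121,  0.06 ,  2.019, -0.434,  0.528]), np.float64(0.0))
b -28.6 55 0.01 (array([-0.164,  0.184,  2.018, -0.504,  0.401]), np.float64(0.0))
b -28.6 62 0.08 (array([-0.154,  0.075,  1.912, -0.247,  0.706]), np.float64(0.0))
b -28.6 62 0.01 (array([-0.191,  0.192,  1.91 , -0.26 ,  0.587]), np.float64(0.0))
b -28.6 70 0.08 (array([-0.189,  0.112,  1.788, -0.133,  0.912]), np.float64(0.0))
b -28.6 70 0.01 (array([-0.219,  0.221,  1.783, -0.131,  0.805]), np.float64(0.0))
b -18 55 0.08 (array([-0.256,  0.028,  2.052, -0.077,  0.452]), np.float64(0.0))
b -18 55 0.01 (array([-0.285,  0.16 ,  2.051, -0.053,  0.321]), np.float64(0.0))
b -18 62 0.08 (array([-0.261,  0.051,  1.939, -0.04 ,  0.664]), np.float64(0.0))
b -18 62 0.01 (array([-0.288,  0.172,  1.936, -0.024,  0.545]), np.float64(0.0))
b -18 70 0.08 (array([-0.267,  0.095,  1.809, -0.021,  0.89 ]), np.float64(0.0))
b -18 70 0.01 (array([-0.29 ,  0.206,  1.803, -0.012,  0.783]), np.float64(0.0))
y -28.6 55 0.08 (array([-0.571, -0.029,  2.109,  0.094,  0.453]), np.float64(0.0))
y -28.6 55 0.01 (array([-0.561,  
[... 167 characters left out ...]
.127,  1.994,  0.052,  0.533]), np.float64(0.0))
y -28.6 70 0.08 (array([-0.556,  0.042,  1.867,  0.025,  0.884]), np.float64(0.0))
y -28.6 70 0.01 (array([-0.55 ,  0.162,  1.862,  0.025,  0.769]), np.float64(0.0))
y -40 55 0.08 (array([-0.406, -0.001,  2.082, -0.354,  0.496]), np.float64(0.0))
y -40 55 0.01 (array([-0.418,  0.138,  2.08 , -0.458,  0.366]), np.float64(0.0))
y -40 62 0.08 (array([-0.435,  0.018,  1.974, -0.194,  0.685]), np.float64(0.0))
y -40 62 0.01 (array([-0.442,  0.145,  1.971, -0.225,  0.561]), np.float64(0.0))
y -40 70 0.08 (array([-0.464,  0.057,  1.851, -0.102,  0.896]), np.float64(0.0))
y -40 70 0.01 (array([-0.468,  0.175,  1.845, -0.111,  0.784]), np.float64(0.0))
```

Run:
```python
from ik2 import *
for off in (.08,.004):
    p,Q=pose('b',-28.6,57,off); print(off,p,ik(p,Q.as_matrix()[:,1],D[-1][0])); to(p,Q)
p0,Q=pose('b',-28.6,57,.08);p1,_=pose('b',-28.6,57,.004); print('in final axes',Q.inv().apply(p1-p0)*1000)
```

```text
0.08 [ 0.5773 -0.0831  0.19  ] (array([-0.131,  0.062,  1.988, -0.368,  0.578]), np.float64(0.0))
shift mm [-1.4 -3.3  1.9] rot deg [ 0.1  0.2 11.5]
0.004 [ 0.6245 -0.1088  0.1363] (array([-0.175,  0.195,  1.986, -0.417,  0.442]), np.float64(0.0))
shift mm [-0.7 72.7  1.9] rot deg [ 0.1  0.2 11.5]
in final axes [15.8013 74.3392  0.    ]
```

Call:
move_arm([
  [-1,-2,1,0,0,4,18],
  [-1.5,-3,2,0,0,8,18],
  [-1.5,-3,2,0,0,11.5,18],
  [-1.5,-3,2,0,0,11.5,18],
  [-1.5,-3,2,0,0,11.5,18],
])

```text
time: 31.62
tool_pos: [0.577, -0.0834, 0.1896]
tcp_rot: [0.708, 0.028, 0.361, -0.607]
contact_force: [0.3, -0.0, -0.5]
grip_width: 0.0247
```

Run:
```python
from ik2 import *
st()
for off in (.08,.03,.004): to(*pose('b',-28.6,57,off))
```

```text
t 31.625 pos [ 0.577  -0.0834  0.1896] q [-0.1294  0.063   1.9885 -0.3723  0.5784 -0.9436] F [ 0.3485 -0.0198 -0.5111] g 0.02467015510455083
[[ 0.738   0.477   0.4773]
 [-0.3986 -0.2626  0.8787]
 [ 0.5445 -0.8388 -0.0037]]
shift mm [ 0.3 -0.3  0.4] rot deg [ 0.1  0.2 -0. ]
shift mm [10.7 48.6  0.5] rot deg [ 0.1  0.2 -0. ]
shift mm [16.1 74.   0.5] rot deg [ 0.1  0.2 -0. ]
```

Advance to ~30 mm off (just short of the peg tip) and look from the side.

Call:
move_arm([
  [3,12,0.5,0,0,0,18],
  [6,26,0.5,0,0,0,18],
  [8.5,39,0.5,0,0,0,18],
  [9.5,44,0.5,0,0,0,18],
  [9.5,44,0.5,0,0,0,18],
])

```text
time: 32.25
tool_pos: [0.6061, -0.0982, 0.1577]
tcp_rot: [0.708, 0.028, 0.361, -0.607]
contact_force: [0.5, -0.1, -1.1]
grip_width: 0.0249
```

Run:
```python
from ik2 import *
st()
a=robot.grab_frame('top')[:,:,::-1][110:185,315:430]; s=robot.grab_frame('side')[:,:,::-1][140:270,340:470]
c=np.zeros((500,800,3),np.uint8); A=cv2.resize(a,(400,261),interpolation=2);c[:261,:400]=A;c[:400,400:]=cv2.resize(s,(400,400),interpolation=2);cv2.imwrite('pics/m2.png',c)
e=robot.observe();eye=e['tool_pos']+R.from_quat(e['tcp_rot']).apply([.055,-.001,0]);print(eye,proj('side',eye),proj('top',eye))
```

```text
t 32.25 pos [ 0.6061 -0.0982  0.1577] q [-0.1563  0.1427  1.9882 -0.3984  0.4962 -0.9286] F [ 0.5015 -0.1081 -1.0537] g 0.02488719125586056
[[ 0.7382  0.4769  0.4771]
 [-0.3987 -0.2621  0.8788]
 [ 0.5441 -0.839  -0.0034]]
[ 0.6462 -0.1197  0.1893] [383.7747 182.7098] [348.9339 150.1372]
```

View pics/m2.png

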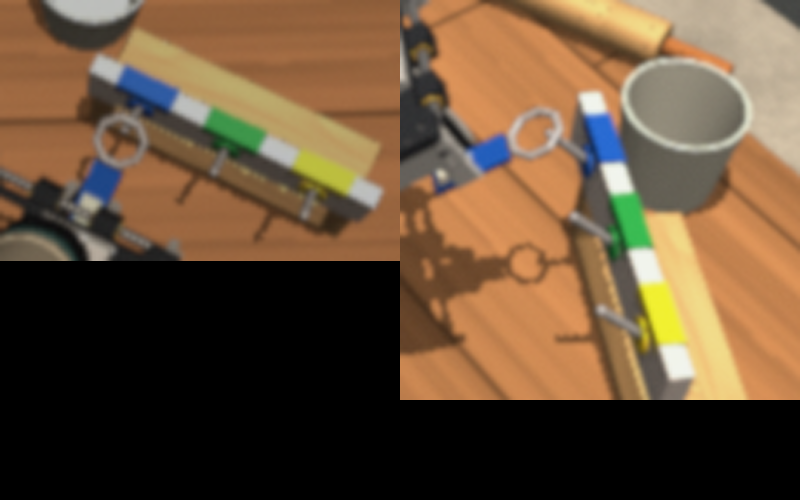

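Call:
move_arm([
  [1.5,8,0,0,0,0,18],
  [3,16,0,0,0,0,18],
  [5,24,0,0,0,0,18],
  [6.4,30,0,0,0,0,18],
  [6.4,30,0,0,0,0,18],
])

```text
time: 32.98
tool_pos: [0.6252, -0.1087, 0.1361]
tcp_rot: [0.708, 0.028, 0.361, -0.607]
contact_force: [-0.2, 0.5, -0.7]
grip_width: 0.0252
```

Run:
```python
from ik2 import *
st(); to(*pose('b',-28.6,57,.004))
```

```text
t 32.975 pos [ 0.6252 -0.1087  0.1361] q [-0.1732  0.1967  1.9843 -0.4216  0.4446 -0.913 ] F [-0.1832  0.5247 -0.7395] g 0.025217949755694028
[[ 0.7382  0.477   0.4771]
 [-0.3987 -0.2621  0.8788]
 [ 0.5443 -0.8389 -0.0033]]
shift mm [-0.4 -0.4 -0.5] rot deg [ 0.1  0.2 -0. ]
```

Call:
move_arm([
  [0,0,0,0,0,0,45],
  [0,0,0,0,0,0,50],
  [0,0,0,0,0,0,50],
  [0,0,0,0,0,0,50],
  [0,-20,0,0,0,0,50],
])

```text
time: 33.6
tool_pos: [0.615, -0.1032, 0.1524]
tcp_rot: [0.708, 0.027, 0.36, -0.607]
contact_force: [0.8, 0.5, -0.3]
grip_width: 0.0502
```

Call:
move_arm([
  [0,-50,0,0,0,0,50],
  [0,-100,0,0,0,0,50],
  [0,-110,0,0,0,0,50],
  [0,-110,0,0,0,0,50],
  [0,-110,0,0,0,0,50],
])

```text
time: 34.22
tool_pos: [0.5626, -0.0746, 0.2438]
tcp_rot: [0.708, 0.027, 0.36, -0.607]
contact_force: [1.0, 0.2, -1.1]
grip_width: 0.0498
```

Run:
```python
from ik2 import *
st()
a=robot.grab_frame('wrist')[:,:,::-1]; s=robot.grab_frame('side')[:,:,::-1][140:340,330:480]
c=np.zeros((450,800,3),np.uint8); c[:288,:460]=cv2.resize(a,(460,288));c[:,460:797]=cv2.resize(s,(337,450),interpolation=2);cv2.imwrite('pics/m3.png',c)
cv2.imwrite('pics/w13_raw.png',a)
# yellow tag: find by colour in side + top images
for n in ('top','side'):
    f=robot.grab_frame(n);h=cv2.cvtColor(f,cv2.COLOR_RGB2HSV); m=cv2.inRange(h,(24,150,120),(35,255,255)); k,l,S,C=cv2.connectedComponentsWithStats(m); print(n,[(C[j].round(1),px(n,*C[j],.006).round(4)) for j in range(1,k) if S[j][4]>20])
to([.4404,-.2888,.12],down(np.radians(71.3)))
```

```text
t 34.225 pos [ 0.5626 -0.0746  0.2438] q [-0.1113 -0.0103  1.9143 -0.3184  0.725  -1.0018] F [ 1.0138  0.2087 -1.0523] g 0.049805664951900565
[[ 0.7393  0.4752  0.4771]
 [-0.3988 -0.262   0.8788]
 [ 0.5426 -0.84   -0.0042]]
top [(array([407.4, 159.1]), array([ 0.6684, -0.3257,  0.006 ])), (array([401.5, 222.9]), array([ 0.4589, -0.2931,  0.006 ]))]
side [(array([423.8, 242.3]), array([ 0.725 , -0.2208,  0.006 ])), (array([355. , 322.4]), array([ 0.448 , -0.2913,  0.006 ]))]
shift mm [ -72.5  102.2 -246.2] rot deg [ 3.  -9.5 32.8]
```

View pics/m3.png

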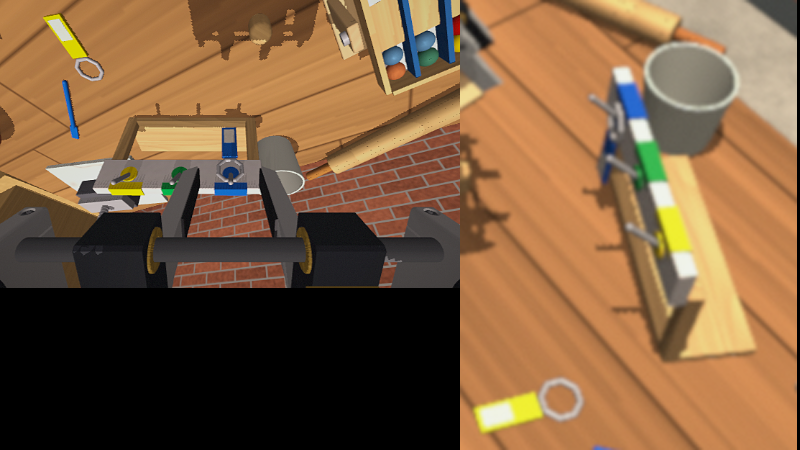

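Call:
move_arm([
  [-15,10,-50,0.6,-1.9,6.5,50],
  [-30,25,-105,1.2,-3.8,13,50],
  [-40,40,-160,1.8,-5.7,20,50],
  [-48,55,-210,2.4,-7.6,26,50],
  [-51,68,-246,3,-9.5,32.8,50],
])

```text
time: 35.05
tool_pos: [0.4389, -0.2904, 0.1608]
tcp_rot: [-0.697, 0.116, -0.115, 0.698]
contact_force: [0.6, -1.1, -0.8]
grip_width: 0.0499
```

Run:
```python
from h import *
st(); to([.4404,-.2888,.04],down(np.radians(71.3)))
snap('wrist','w14',(150,50,490,305),2.3); print([(proj('wrist',np.array(p))-[150,50])*2.3 for p in ([.4936,-.3069,.003],[.4404,-.2888,.003])])
import pickle; pickle.dump(robot.camera_info('wrist'),open('w14.pkl','wb'))
```

```text
t 35.05 pos [ 0.4389 -0.2904  0.1608] q [-0.7166  0.2342  1.6788 -0.0002  1.2308 -1.9599] F [ 0.6195 -1.1461 -0.7656] g 0.049855761324464135
[[ 0.9469 -0.0018  0.3216]
 [-0.3216  0.0013  0.9469]
 [-0.0021 -1.      0.0006]]
shift mm [  1.2 120.8   1.9] rot deg [-0.  -0.1 -0.1]
[array([405.9523, 414.8351]), array([406.8597, 302.2107])]
```

```bash
cat > yel.py <<'E'
from h import *
def yel(f,info):
    h=cv2.cvtColor(f,cv2.COLOR_RGB2HSV); m=cv2.inRange(h,(24,120,80),(36,255,255)); m[260:]=0
    c=max(cv2.findContours(m,cv2.RETR_EXTERNAL,cv2.CHAIN_APPROX_NONE)[0],key=cv2.contourArea)
    b=cv2.boxPoints(cv2.minAreaRect(c)); print('box',b.round(1).tolist())
    W=np.array([px('',*p,.006,info) for p in b]); e=[np.linalg.norm(W[1]-W[0]),np.linalg.norm(W[2]-W[1])]
    d=(W[1]-W[0]) if e[0]>e[1] else (W[2]-W[1]); d=d*np.sign(d[0]); print('centre',W.mean(0),'sides',e,'dir',np.degrees(np.arctan2(d[1],d[0])))
E
python3 - <<'E'
from yel import *
import pickle
yel(cv2.imread('pics/w14_raw.png')[:,:,::-1],pickle.load(open('w14.pkl','rb')))
yel(cv2.imread('pics/w8_raw.png')[:,:,::-1],pickle.load(open('w8.pkl','rb')))
E
```

```text
box [[309.0, 155.0], [334.0, 155.0], [334.0, 212.0], [309.0, 212.0]]
centre [ 0.4408 -0.295   0.006 ] sides [np.float64(0.02583529867087949), np.float64(0.062244195654602937)] dir -17.983729657035795
box [[232.89999389648438, 153.0], [252.0, 106.19999694824219], [271.8999938964844, 114.30000305175781], [252.89999389648438, 161.1999969482422]]
centre [ 0.4408 -0.2889  0.006 ] sides [np.float64(0.0647184816856114), np.float64(0.026272148680912297)] dir -20.163137405894364
```

Run:
```python
from yel import *
i=robot.camera_info('wrist');st();f=robot.grab_frame('wrist');yel(f,i)
print(proj('',np.array([.4404,-.2888,.003]),i),np.array(i['cam_to_world']))
```

```text
t 35.1 pos [ 0.4406 -0.2963  0.1584] q [-0.7196  0.2434  1.6722 -0.0048  1.2287 -1.9612] F [ 2.4833 -3.7984  0.6289] g 0.0498074795754384
[[ 0.9468 -0.005   0.3218]
 [-0.3218 -0.0017  0.9468]
 [-0.0042 -1.     -0.0032]]
box [[315.0, 153.0], [340.0, 153.0], [340.0, 211.0], [315.0, 211.0]]
centre [ 0.4413 -0.2885  0.006 ] sides [np.float64(0.02578602741169005), np.float64(0.06316651531554829)] dir -17.682532291429418
[326.8955 181.396 ] [[ 0.3214  0.9085  0.267   0.3611]
 [ 0.9469 -0.3072 -0.0947 -0.2696]
 [-0.004   0.2832 -0.959   0.3386]
 [ 0.      0.      0.      1.    ]]
```

Call:
move_arm([
  [0,0,0,0,0,0,50],
  [0,0,0,0,0,0,50],
  [0,40,0,0,0,0,50],
  [0,90,0,0,0,0,50],
  [0,120,0,0,0,0,50],
])

```text
time: 35.78
tool_pos: [0.4401, -0.286, 0.0408]
tcp_rot: [-0.698, 0.113, -0.115, 0.698]
contact_force: [-0.0, -1.1, 0.3]
grip_width: 0.0504
```

Call:
move_arm([
  [0,0,0,0,0,0,50],
  [0,0,0,0,0,0,50],
  [0,0,0,0,0,0,50],
  [0,0,0,0,0,0,50],
  [0,0,0,0,0,0,50],
])

```text
time: 36.4
tool_pos: [0.4411, -0.2885, 0.0423]
tcp_rot: [0.698, -0.113, 0.116, -0.697]
contact_force: [0.4, -0.1, -0.5]
grip_width: 0.05
```

Run:
```python
from yel import *
i=robot.camera_info('wrist');st();f=robot.grab_frame('wrist');yel(f,i)
to([.441,-.2887,.0025],down(np.radians(71.8)))
```

```text
t 36.4 pos [ 0.4411 -0.2885  0.0423] q [-0.7118  0.3492  1.8482  0.0009  0.9408 -1.9574] F [ 0.383  -0.0594 -0.5437] g 0.049960446766795195
[[ 0.9474  0.0031  0.32  ]
 [-0.32   -0.0016  0.9474]
 [ 0.0034 -1.     -0.0006]]
box [[302.0, 180.0], [339.0, 180.0], [339.0, 259.0], [302.0, 259.0]]
centre [ 0.4392 -0.2877  0.006 ] sides [np.float64(0.025424342191207816), np.float64(0.06021890987006051)] dir -17.596042749927538
shift mm [-0.  39.6 -0.3] rot deg [ 0.  -0.5  0.2]
```

Call:
move_arm([
  [0,20,0,0,0,0,50],
  [0,36,0,0,0,0,50],
  [0,39,0,0,0,0,50],
  [0,39,0,0,0,0,40],
  [0,39,0,0,0,0,30],
])

```text
time: 37.08
tool_pos: [0.4414, -0.2886, 0.0033]
tcp_rot: [0.698, -0.113, 0.116, -0.697]
contact_force: [-0.3, 0.2, -0.5]
grip_width: 0.0335
```

Call:
move_arm([
  [0,0,0,0,0,0,18],
  [0,0,0,0,0,0,18],
  [0,0,0,0,0,0,18],
  [0,-5,0,0,0,0,18],
  [0,-40,0,0,0,0,18],
])

```text
time: 37.7
tool_pos: [0.439, -0.2867, 0.0412]
tcp_rot: [-0.697, 0.116, -0.114, 0.699]
contact_force: [-0.1, 0.7, -0.4]
grip_width: 0.025
```

Run:
```python
from ik2 import *
st(); p,Q=pose('y',-28.6,57,.08); print(p,ik(p,Q.as_matrix()[:,1],[-.57,0,2.1,.1,.5])); to(p,Q); to(*pose('y',-28.6,57,.004))
```

```text
t 37.7 pos [ 0.439  -0.2867  0.0412] q [-0.7118  0.3507  1.8493  0.0009  0.9457 -1.9574] F [-0.0923  0.7011 -0.3704] g 0.02496875637915264
[[ 0.9474 -0.0026  0.32  ]
 [-0.32    0.0032  0.9474]
 [-0.0035 -1.      0.0022]]
[ 0.5023 -0.2211  0.19  ] (array([-0.569, -0.023,  2.077,  0.077,  0.515]), np.float64(0.0))
shift mm [  38.5 -148.8   82.7] rot deg [ -3.    9.6 -33.1]
shift mm [ 91.6 -95.2  73.3] rot deg [ -3.    9.6 -33.1]
```

Call:
move_arm([
  [0,-50,10,-0.6,2,-6,18],
  [8,-95,25,-1.2,4,-13,18],
  [18,-130,45,-1.8,6,-20,18],
  [28,-145,65,-2.4,8,-27,18],
  [38,-149,82,-3,9.6,-33.1,18],
])

```text
time: 38.33
tool_pos: [0.503, -0.2221, 0.1938]
tcp_rot: [0.707, 0.031, 0.366, -0.605]
contact_force: [-0.8, -1.1, -0.6]
grip_width: 0.0255
```

Call:
move_arm([
  [0,0,0,0,0,0,18],
  [0,0,0,0,0,0,18],
  [0,0,0,0,0,0,18],
  [0,0,0,0,0,0,18],
  [0,0,0,0,0,0,18],
])

```text
time: 38.95
tool_pos: [0.5029, -0.2231, 0.1917]
tcp_rot: [0.707, 0.029, 0.363, -0.606]
contact_force: [-0.4, 0.4, -0.3]
grip_width: 0.025
```

Run:
```python
from ik2 import *
from yel import yel
st(); to(*pose('y',-28.6,57,.08)); to(*pose('y',-28.6,57,.004))
f=robot.grab_frame('wrist'); cv2.imwrite('pics/w15_raw.png',f[:,:,::-1])
h=cv2.cvtColor(f,cv2.COLOR_RGB2HSV); m=cv2.inRange(h,(24,120,80),(36,255,255)); k,l,S,C=cv2.connectedComponentsWithStats(m); print([(C[j].round(1),S[j].tolist()) for j in range(1,k) if S[j][4]>100])
e=robot.observe();c=R.from_quat(e['tcp_rot']).apply([.0,-.004,0])+e['tool_pos'];print('plate expected',proj('wrist',c))
```

```text
t 38.95 pos [ 0.5029 -0.2231  0.1917] q [-0.571  -0.0245  2.0764  0.0769  0.511  -1.699 ] F [-0.436   0.3517 -0.3338] g 0.025011848990596035
[[ 0.7343  0.4811  0.4789]
 [-0.3993 -0.2644  0.8779]
 [ 0.549  -0.8358 -0.002 ]]
shift mm [-2.2  0.6  1.5] rot deg [0.1 0.1 0.3]
shift mm [13.3 75.   1.6] rot deg [0.1 0.1 0.3]
[(array([318.8, 253.9]), [293, 195, 53, 110, 2867]), (array([318.8, 306.9]), [301, 303, 37, 8, 230])]
plate expected [320.4914 247.7097]
```

Call:
move_arm([
  [-1,5,1.5,0,0,0,18],
  [2,19,1.5,0,0,0,18],
  [5,34,1.5,0,0,0,18],
  [7,44,1.5,0,0,0,18],
  [7,44,1.5,0,0,0,18],
])

```text
time: 39.62
tool_pos: [0.5299, -0.2357, 0.1575]
tcp_rot: [0.707, 0.029, 0.363, -0.606]
contact_force: [0.7, 0.7, -0.5]
grip_width: 0.0249
```

Run:
```python
from ik2 import *
st(); to(*pose('y',-28.6,57,.036)); to(*pose('y',-28.6,57,.004))
# ring vs peg tip in both fixed views: expected pixels and measured bright ring
e=robot.observe();M=R.from_quat(e['tcp_rot']);tip=MID['y']+np.array([-.878,.479,1])*.0175
for n in ('top','side'):
    f=robot.grab_frame(n); cv2.imwrite(f'pics/y_{n}.png',f[:,:,::-1])
    ring=[proj(n,e['tool_pos']+M.apply([.055+.0155*np.cos(t),-.001,.0155*np.sin(t)])) for t in np.linspace(0,2*np.pi,9)[:-1]]
    print(n,'tip',proj(n,tip),'dist to inner edge px',cv2.pointPolygonTest(np.array(ring,np.float32),tuple(proj(n,tip)),True),'eye',np.mean(ring,0))
f=cv2.imread('pics/y_side.png');u,v=proj('side',tip).astype(int);print(cv2.cvtColor(f,cv2.COLOR_BGR2GRAY)[v-12:v+13,u-18:u+14])
```

```text
t 39.625 pos [ 0.5299 -0.2357  0.1575] q [-0.5602  0.0659  2.0841  0.0798  0.4142 -1.6964] F [ 0.7354  0.7223 -0.4743] g 0.02486286807896845
[[ 0.7353  0.4801  0.4783]
 [-0.3993 -0.2633  0.8782]
 [ 0.5476 -0.8368 -0.0019]]
shift mm [ 0.6 -1.3 -0.4] rot deg [0.1 0.1 0.2]
shift mm [ 7.2 30.1 -0.4] rot deg [0.1 0.1 0.2]
top tip [401.262  171.7995] dist to inner edge px 1.2167991462016572 eye [399.3944 175.4123]
side tip [404.6317 240.4449] dist to inner edge px 0.4062014668681985 eye [398.6749 239.8347]
[[160 161 158 151 122  93  83  83  83  83  82  82  76  80  98 115 122 124
  125 135 164 164 126  94  89  87  89  87  87 116 186 232]
 [161 161 160 154 130  99  85  82  84  83  83  87  94 102 114 124 126 125
  124 129 151 165 143 105  90  88  88  88  87 103 159 221]
 [161 160 160 157 141 112  89  85  87  92  99 115 135 146 151 150 144 136
  130 127 138 163 156 119  94  89  88  87  87  91 132 203]
 [162 161 161 160 152 128 102 102 113 123 138 153 164 163 162 164 164 160
  153 144 141 152 154 128  99  88  88  88  89  89 115 181]
 [163 162 161 160 156 144 131 141 154 160 165 166 158 141 133 
[... 2031 characters left out ...]
4 123 125 136 134 124 127 136 138]
 [210 208 203 179 140 121 126 136 149 163 175 180 176 169 157 144 127 113
   98  92 103 114 121 125 127 129 142 143 122 105 110 121]
 [205 196 181 161 131 106  99 102 112 129 148 157 151 137 122 107  96  89
   81  78  95 112 121 124 127 127 138 152 137 100  87  94]
 [177 165 151 143 127 105  98  98 100 107 119 128 123 115 106 103  96  89
   82  75  88 109 119 124 125 126 138 164 157 114  80  79]
 [140 140 145 146 139 131 129 127 128 129 131 136 135 134 133 131 118  99
   88  79  85 103 117 124 127 126 138 167 166 126  86  78]
 [138 143 150 152 151 150 150 149 149 150 152 152 156 156 156 154 142 117
   93  81  78  98 115 123 126 126 132 154 166 140  96  82]]
```

Call:
move_arm([
  [1.5,8,0,0,0,0,18],
  [3.5,16,0,0,0,0,18],
  [5.5,24,0,0,0,0,18],
  [7,30,0,0,0,0,18],
  [7,30,0,0,0,0,18],
])

```text
time: 40.35
tool_pos: [0.5495, -0.2464, 0.137]
tcp_rot: [0.707, 0.029, 0.363, -0.606]
contact_force: [0.9, 0.6, 0.1]
grip_width: 0.0249
```

Run:
```python
from ik2 import *
st(); to(*pose('y',-28.6,57,.004))
# ring and peg check in the fixed views: is the ring where kinematics says?
e=robot.observe();M=R.from_quat(e['tcp_rot'])
f=robot.grab_frame('side'); cv2.imwrite('pics/y2_side.png',f[:,:,::-1])
eye=e['tool_pos']+M.apply([.055,-.001,0]);c=proj('side',eye);print('eye',c,'tip',proj('side',MID['y']+np.array([-.878,.479,1])*.0175))
u,v=c.astype(int);print(cv2.cvtColor(f,cv2.COLOR_RGB2GRAY)[v-12:v+13,u-15:u+16])
```

```text
t 40.35 pos [ 0.5495 -0.2464  0.137 ] q [-0.5568  0.1265  2.0783  0.0862  0.3581 -1.7012] F [0.8801 0.6086 0.0624] g 0.02493274393329472
[[ 0.7348  0.481   0.4783]
 [-0.399  -0.2638  0.8782]
 [ 0.5486 -0.8361 -0.0019]]
shift mm [-0.3  0.7 -0.4] rot deg [0.1 0.1 0.3]
eye [407.6326 244.5436] tip [404.6317 240.4449]
[[119 109 125 132 129 124 108  85  78  97 116 123 125 124 123 135 155 142
  105  89  88  88  89  89 104 158 211 228 230 228 226]
 [145 137 143 149 149 143 119  90  78  90 111 122 124 123 123 135 163 156
  113  91  88  87  89  89  95 134 193 217 222 222 221]
 [159 156 155 155 153 147 123  92  77  84 106 120 125 123 124 140 166 158
  123  99  89  88  89  87  88 112 168 208 219 220 221]
 [162 161 161 158 155 149 125  95  79  79 100 119 128 131 138 156 173 169
  148 126 112 103  96  90  85  96 145 201 217 220 220]
 [162 162 161 160 159 152 136 109  84  82 106 129 147 157 163 169 171 167
  162 157 150 139 123 106  90  89 127 191 216 219 220]
 [163 162 161 161 161 157 147 120  96 106 135 157 168 173 169 159 146 140
  149 157 163 164 160 143 111  88 110 173 211 219 220]
 [164 163 1
[... 1740 characters left out ...]
  169 173 177 181 165 124  86  80 104 147 144 106  97]
 [210 210 210 210 210 206 183 154 148 151 158 164 163 155 152 159 169 173
  169 161 152 152 154 132  96  83 103 134 131 100  91]
 [210 210 210 209 208 204 184 161 148 142 141 147 155 164 169 169 165 156
  144 136 129 136 162 151 108  84  95 115 115  93  85]
 [211 208 205 202 189 175 164 156 157 152 145 141 136 140 146 143 135 129
  126 125 125 138 168 165 122  86  85  95  95  85  82]
 [206 197 182 168 154 141 142 153 159 159 158 151 129 110 108 105 107 119
  125 125 125 137 169 175 137  90  77  82  83  82  83]
 [178 167 151 143 142 141 147 153 158 159 161 154 127  98  85  80  96 117
  125 126 125 132 157 174 150 101  78  80  82  82  85]]
```

Call:
move_arm([
  [0,0,0,0,0,0,45],
  [0,0,0,0,0,0,50],
  [0,0,0,0,0,0,50],
  [0,0,0,0,0,0,50],
  [0,-20,0,0,0,0,50],
])

```text
time: 41.02
tool_pos: [0.5393, -0.2408, 0.1532]
tcp_rot: [0.707, 0.028, 0.363, -0.606]
contact_force: [0.4, -0.4, 0.5]
grip_width: 0.0498
```

Call:
move_arm([
  [0,-50,0,0,0,0,50],
  [0,-100,0,0,0,0,50],
  [0,-150,0,0,0,0,50],
  [0,-150,0,0,0,0,50],
  [0,-150,0,0,0,0,50],
])

```text
time: 41.65
tool_pos: [0.4672, -0.2012, 0.279]
tcp_rot: [0.707, 0.029, 0.363, -0.606]
contact_force: [0.0, -0.9, -0.7]
grip_width: 0.0498
```

Call:
move_arm([
  [0,0,0,0,0,0,50],
  [0,0,0,0,0,0,50],
  [0,0,0,0,0,0,50],
  [0,0,0,0,0,0,50],
  [0,0,0,0,0,0,50],
])

```text
time: 42.28
tool_pos: [0.4676, -0.2014, 0.2796]
tcp_rot: [0.707, 0.029, 0.363, -0.606]
contact_force: [-0.5, 0.1, -0.0]
grip_width: 0.05
```

Run:
```python
from h import *
st()
def blobs(n,lo,hi,amin=15):
    f=robot.grab_frame(n); cv2.imwrite(f'pics/end_{n}.png',f[:,:,::-1]); h=cv2.cvtColor(f,cv2.COLOR_RGB2HSV); m=cv2.inRange(h,lo,hi); k,l,S,C=cv2.connectedComponentsWithStats(m); return [(C[j].round(1).tolist(),S[j].tolist()) for j in range(1,k) if S[j][4]>amin]
r=np.array([.878,-.479,0])
for k,n in (('y',(24,130,80)),('b',(105,150,70))):
    hi=(36,255,255) if k=='y' else (125,255,255)
    c=MID[k]+r*.012+[0,0,-.03]          # rough eye when hung at the root
    pl=c-[0,0,.055]
    for v in ('side','wrist','top'): print(k,v,'plate exp',proj(v,pl).round(1),'eye exp',proj(v,c).round(1),blobs(v,n,hi))
b=cv2.imread('pics/t8.png');a=cv2.imread('pics/end_top.png')[140:230,225:340];a=cv2.resize(a,None,fx=5,fy=5,interpolation=2)
d=cv2.absdiff(a,b).max(2);print('board crop diff >60 px:',(d[:,:340]>60).sum(),d[:,:340].mean())
```

```text
t 42.275 pos [ 0.4676 -0.2014  0.2796] q [-0.5745 -0.1747  1.9663  0.0574  0.7707 -1.6765] F [-0.4822  0.0553 -0.02  ] g 0.049990592808739964
[[ 0.7344  0.4815  0.4783]
 [-0.3988 -0.2641  0.8782]
 [ 0.5492 -0.8357 -0.002 ]]
y side plate exp [410.  265.3] eye exp [414.5 251.9] [([424.7, 241.4], [417, 231, 17, 21, 221]), ([412.1, 259.3], [411, 255, 4, 10, 21])]
y wrist plate exp [319.4 182.9] eye exp [319.3 214.9] [([319.3, 192.4], [309, 169, 20, 38, 457]), ([318.2, 223.5], [309, 218, 19, 13, 173]), ([318.1, 244.6], [298, 237, 41, 16, 643])]
y top plate exp [398.6 171.8] eye exp [402.3 167.1] [([407.6, 159.0], [399, 153, 18, 14, 128]), ([250.4, 160.5], [248, 158, 6, 6, 23])]
b side plate exp [394.7 210.8] eye exp [398.1 196.4] [([260.3, 65.9], [260, 55, 2, 20, 27]), ([405.9, 184.7], [400, 178, 13, 14, 119]), ([434.8, 350.8], [390, 339, 74, 22, 198])]
b wrist plate exp [433.5 183. ] eye exp [443.2 215. ] [([216.1, 149.5], [207, 109, 18, 76, 370]), ([434.9, 192.1], [420, 169, 30, 38, 473]), ([444.6, 222.7], [436, 217, 21, 14, 160]), ([449.0, 244.4], [427, 237, 45, 16, 612])]
b top plate exp [352.6 149.3] eye exp [354.1 143.7] [([356.6, 135.2], [349, 130, 16, 12, 86]), ([450.7, 187.6], [439, 181, 19, 18, 41]), ([628.9, 291.5], [616, 274, 24, 37, 758])]
board crop diff >60 px: 0 1.024078431372549
```

```bash
python3 -c "
from h import *
st();print(robot.hand_in())"
```

```text
t 42.575 pos [ 0.4675 -0.2014  0.2798] q [-0.5745 -0.1751  1.9663  0.0574  0.7707 -1.6765] F [-0.2245  0.1183  0.5377] g 0.050497395136841455
[[ 0.7343  0.4818  0.4783]
 [-0.3986 -0.2643  0.8782]
 [ 0.5495 -0.8355 -0.002 ]]
the job is handed in; nothing more can be done
None
```

The job is handed in at 42.6 s of robot time, and my last checks showed everything in place; `hand_in` gives no verdict.

- **Beads:** I put two of the four loose beads in lane 1 and two in lane 2; lane 3 already had its two.
- **Board:** I lifted it by the knob to about 0.44 rad, worked out from how far the knob rose. I then lowered it until it pressed on its stop at about 25 N. The top picture after lowering shows a pair in each pocket and the two spares at the channel end. A picture comparison after both tags were hung found no change there.
- **Tags:** Only the blue and yellow tags were there. Both hang on the pegs of their own colour. I saw the blue one hanging in a picture. The yellow one I could check only by image code, because the picture limit had been reached. In the wrist camera its plate lies directly below its peg, at the same image height as the blue one.
- **Other things on the table:** The modelling tool lies where it did in the first picture. I did not measure the stamp or the glaze pot again, but nothing came near them.

My first approach to the blue peg, with the tool at 45°, would have taken joint 4 past its range. I saw this before moving in and hung both tags with the tool about 57° down instead.

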